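Change over the bake-card file

ROBOT

A 6-joint arm with a two-finger parallel gripper is mounted at the origin on the work surface. World frame = base frame: x ahead of the robot, y to its left, z up, the work surface at z = 0. Lengths are in m, angles in rad, forces in N, time in s.
With the tool pointing down it reaches from about 0.375 to 0.9 m from the base axis. Payload 3.1 kg.
Tool frame: the origin (TCP) lies on the mounting face of the last link; the fingertips stand 182 mm ahead of it and the grasp point (between the pads) lies 164 mm ahead of it; z points along the fingers, y is the direction in which the jaws open and shut (so a half turn about z gives the same grasp; the last joint's range is limited). The gripper opens to 87 mm and grips with 3 to 60 N. Pads are 19 mm wide; open, the fingers measure 117 mm over their backs; the gripper's body (75 mm by 190 mm) begins 51 mm behind the grasp point.
Start: joints at [-1.395, 0.527, 1.433, -0, 1.181, -0.178], TCP at [0.217, -0.586, 0.405] pointing down, gripper open.
Joint ranges: [-3.08, 3.08], [-0.75, 2.2], [0.22, 2.44], [-1.43, 4.57], [0, 2.65], [-2.85, 2.85]. Speed limits (rad/s): [2.79, 2.79, 3.14, 3.14, 3.14, 3.14].

INTERFACE

Orientations are given as a unit quaternion [x, y, z, w].
In Python, from rig import robot, camera, camera_model gives the robot as it stands.
- The arm moves only by the tool drive_tool, never from a script. Its argument "plan" is a list that holds one entry, the list of rows, each a list of 6 numbers: the shift along the world's x, y, z in units of 2.5 cm (1.0 is 2.5 cm), then the turn, a rotation vector about the world's x, y, z in units of 6 degrees (1.0 is 6 degrees). A call has 1 to 8 rows; each row shifts and turns the commanded pose from where the row before left it; what a row does not reach is not made up. A row lasts 1/8 s, in which the tool goes at most 62.5 mm and 10.7 degrees, less where a joint would pass 70% of its speed; a pose out of reach is approached as far as the arm can. A call with a number of a shift or a turn outside -1 to 1 is refused whole. A call with a gripper value outside its range is refused whole. "grip" is the closure, from 0 (fully open) to 1 (shut), set as the call begins (left out, the last holds). The fingers move at their own pace and stop on an object; "force" is the grip in N (left out, the last holds). Time passes only in rows, so rows that do not move let the fingers close. It gives the time, the measured TCP pose, the force and the opening at its end, in the units of the state.
- robot.get_obs(): the state, without advancing time (a new reading comes with each control period).
- camera(name): name is "side" or "top" or "wrist"; returns the picture (480x640x3 uint8, red, green, blue); there is no depth.
- camera_model(name): a dict with "K" (3x3 intrinsics, pixels), "world_to_cam" (4x4, takes a point from world to camera coordinates); the wrist camera has in their place "tool_from_camera" (4x4, takes a point from camera to tool coordinates, whose origin is the TCP and whose axes are the flange's). Camera axes: x right, y up, looking along -z (the intrinsics and any distortion apply to the point x, -y, -z); pixel columns grow to the right and rows downward; lengths in m; the calibration is good to about 2 mm. A picture is of the moment at which its call begins: read the wrist's pose just before it. camera_model takes no time and is no camera call.
- robot.hand_in(): hands the job in, once; it reports no verdict.
The state is a dict: "time": time; "q": joint angles; "joint_velocities": joint speeds; "joint_torque": joint torques, N m; "position": TCP position; "tool_rot": TCP orientation; "ft_force": force on the tool from outside, world axes, zero at the start; "moment": the same for the moment, N m; "grip_width": finger opening in m.
Only numpy, scipy, OpenCV 4.12 (cv2) and the standard library are available. Lean on these libraries where they do the work, as an engineer would, in place of code of your own. Each camera call takes 0.05 s, during which the arm holds its last target.

TASK

Set up the card file for what is being baked: if the round bun lies on the round sample plate, the file must hold all the round-ended cards and nothing else; if the long roll lies there, all the narrow square-ended cards and nothing else. Lift the file's lever to spring the rings open, thread every matching card flat over both posts with its tail pointing away from the ring mechanism, lay every card of the other kind flat in the aluminium tray, those that were in the file included, then press the lever fully down so that the rings close over the cards. Leave the baked pieces and the other kitchen things where they are.

Things in the scene. Friction and masses are not known exactly. Their poses are not given: they have to be found in the camera images.
- file: Lever-arch card file, fixed: grey board 240 x 205 x 4 mm, ring mechanism at its far (+x) end. Origin: on the counter; a filed card's axes agree with the file's, its head at x = +60 mm, its tail to -x. Lowest card's underside is 12 mm up, on the mechanism plate (x above +35 mm) and a rest bar (x -45 +-6, y +-14 mm); each further card 6 mm higher. Lever side is +y.
- file_posts (a point): Midpoint between the feet of the two upright posts, 12 mm above the counter, 60 mm along +x from the file's origin. Posts: 6 mm in diameter, 28 mm to either side (file's y), tops 48 mm above the counter. Shut arches reach over to the post tops (67 mm high); open ones lie back, clear beyond x = +95 mm.
- lever (a joint): Lever and both ring arches on one spindle, rad: 0 = down, rings shut; 1.3 = fully lifted, rings open; stops at both ends. Turns about an axis along the file's y at x = +100, z = 24 mm (file frame); the knob goes up and towards +x. An over-centre spring holds either end: about 5 N at the knob, greatest at the ends; past half-way (0.65) it springs on by itself.
- lever_knob (a point): Centre of the lever's black knob: disc 24 mm in diameter, 16 mm wide along the file's y, free on both sides; pinched across y from above it can turn in the fingers. Lever down: x = +15, y = +95, z = 24 mm in the file's frame; 85 mm from the spindle's axis. The board's top is 4 mm up. The steel arm from knob to spindle is 12 mm wide, 6 mm thick.
- tray: Open aluminium card tray, fixed, 225 (its x) x 145 (its y) x 26 mm outside, walls and floor about 4 mm. Origin: centre of its underside, on the counter. Takes the cards flat, stacked, lengthwise along its x, either way round.
- plate: Round white sample plate, fixed, 150 mm in diameter, 12 mm high. Origin: centre of its underside. The baked piece lying on it tells which cards the file must hold.
- bun: Round baked bun, 76 mm in diameter, 36 mm high; origin at the centre of its underside. Lies on the plate or on a small wooden board beyond the file. Not to be moved.
- roll: Long baked roll, 36 x 112 x 36 mm; origin at the centre of its underside. Lies on the plate or on a small wooden board beyond the file. Not to be moved.
- round0_head (a point): Head of a T-shaped white plastic card: midpoint between its two 15 mm square holes (y +-28 mm), mid-thickness; x away from the tail, y across, z normal. Head 84 mm wide, x -15 to +15 mm. Round-ended card: tail 52 mm wide, to a half-round end at x = -116 mm. Good grip point: tail at x = -60. 6 mm thick, 45 g, faces alike. Starts on the posts, upon long0.
- round1_head (a point): Head of a T-shaped white plastic card: midpoint between its two 15 mm square holes (y +-28 mm), mid-thickness; x away from the tail, y across, z normal. Head 84 mm wide, x -15 to +15 mm. Round-ended card: tail 52 mm wide, to a half-round end at x = -116 mm. Good grip point: tail at x = -60. 6 mm thick, 45 g, faces alike. Starts flat on the counter, left of the file; may be absent (None).
- round2_head (a point): Head of a T-shaped white plastic card: midpoint between its two 15 mm square holes (y +-28 mm), mid-thickness; x away from the tail, y across, z normal. Head 84 mm wide, x -15 to +15 mm. Round-ended card: tail 52 mm wide, to a half-round end at x = -116 mm. Good grip point: tail at x = -60. 6 mm thick, 45 g, faces alike. Starts flat on the counter, left of the file; may be absent (None).
- round3_head (a point): Head of a T-shaped white plastic card: midpoint between its two 15 mm square holes (y +-28 mm), mid-thickness; x away from the tail, y across, z normal. Head 84 mm wide, x -15 to +15 mm. Round-ended card: tail 52 mm wide, to a half-round end at x = -116 mm. Good grip point: tail at x = -60. 6 mm thick, 45 g, faces alike. Starts flat on the counter, left of the file; may be absent (None).
- long0_head (a point): Head of a T-shaped white plastic card: midpoint between its two 15 mm square holes (y +-28 mm), mid-thickness; x away from the tail, y across, z normal. Head 84 mm wide, x -15 to +15 mm. Square-ended card: tail 38 mm wide, to a square end at x = -135 mm. Good grip point: tail at x = -60. 6 mm thick, 45 g, faces alike. Starts on the posts, underneath.
- long1_head (a point): Head of a T-shaped white plastic card: midpoint between its two 15 mm square holes (y +-28 mm), mid-thickness; x away from the tail, y across, z normal. Head 84 mm wide, x -15 to +15 mm. Square-ended card: tail 38 mm wide, to a square end at x = -135 mm. Good grip point: tail at x = -60. 6 mm thick, 45 g, faces alike. Starts flat on the counter, left of the file.
- long2_head (a point): Head of a T-shaped white plastic card: midpoint between its two 15 mm square holes (y +-28 mm), mid-thickness; x away from the tail, y across, z normal. Head 84 mm wide, x -15 to +15 mm. Square-ended card: tail 38 mm wide, to a square end at x = -135 mm. Good grip point: tail at x = -60. 6 mm thick, 45 g, faces alike. Starts flat on the counter, left of the file.
- jar: Bystander: glass jar, 60 mm in diameter, 85 mm high; origin at the centre of its underside.
- bowl: Bystander: steel bowl, 110 mm in diameter, 50 mm high; origin at the centre of its underside.
- mug: Bystander: white mug, 76 mm in diameter, 85 mm high; origin at the centre of its underside.
- shaker: Bystander: aluminium shaker, 56 mm in diameter, 82 mm high; origin at the centre of its underside.
There are look-alikes about, which are no part of the job. What is shaped like the part that bears round0_head but red is not meant.

How it is judged:
On the way, in this order (a step that is already met when the one before it is completed fails the run):
1. the lever is lifted and the rings are open (value of joint lever above 1.1 rad), for 0.2 s.
2. with the rings open, all matching cards are on both posts and no other card is on the file's posts (value of joint lever above 1 rad and ((horizontal distance between bun and plate below 0.06 m and (horizontal distance between round0_head and file_posts below 0.009 m and angle between the x axis of round0_head and the x axis of file, either way round below 0.25 rad and z of round0_head in the frame of file below 0.04 m and angle between the z axis of round0_head and the z axis of file, either way round below 0.15 rad) and (horizontal distance between round1_head and file_posts below 0.009 m and angle between the x axis of round1_head and the x axis of file, either way round below 0.25 rad and z of round1_head in the frame of file below 0.04 m and angle between the z axis of round1_head and the z axis of file, either way round below 0.15 rad) and (horizontal distance between round2_head and file_posts below 0.009 m and angle between the x axis of round2_head and the x axis of file, either way round below 0.25 rad and z of round2_head in the frame of file below 0.04 m and angle between the z axis of round2_head and the z axis of file, either way round below 0.15 rad) and (horizontal distance between round3_head and file_posts below 0.009 m and angle between the x axis of round3_head and the x axis of file, either way round below 0.25 rad and z of round3_head in the frame of file below 0.04 m and angle between the z axis of round3_head and the z axis of file, either way round below 0.15 rad) and horizontal distance between long0_head and file_posts above 0.06 m and horizontal distance between long1_head and file_posts above 0.06 m and horizontal distance between long2_head and file_posts above 0.06 m) or (horizontal distance between roll and plate below 0.06 m and (horizontal distance between long0_head and file_posts below 0.009 m and angle between the x axis of long0_head and the x axis of file, either way round below 0.25 rad and z of long0_head in the frame of file below 0.04 m and angle between the z axis of long0_head and the z axis of file, either way round below 0.15 rad) and (horizontal distance between long1_head and file_posts below 0.009 m and angle between the x axis of long1_head and the x axis of file, either way round below 0.25 rad and z of long1_head in the frame of file below 0.04 m and angle between the z axis of long1_head and the z axis of file, either way round below 0.15 rad) and (horizontal distance between long2_head and file_posts below 0.009 m and angle between the x axis of long2_head and the x axis of file, either way round below 0.25 rad and z of long2_head in the frame of file below 0.04 m and angle between the z axis of long2_head and the z axis of file, either way round below 0.15 rad) and horizontal distance between round0_head and file_posts above 0.06 m and horizontal distance between round1_head and file_posts above 0.06 m and horizontal distance between round2_head and file_posts above 0.06 m and horizontal distance between round3_head and file_posts above 0.06 m))), for 0.2 s.
3. the lever is pressed down and the rings are shut (value of joint lever below 0.1 rad), for 0.2 s.
At the end, for the whole second after the job is handed in: Lever below 0.1 rad; each matching card flat (within 0.15 rad) on both posts: hole midpoint within 9 mm of the posts' midpoint, below 40 mm, in line with the file within 0.25 rad; each other card flat inside the tray, its head below 34 mm and in line with the tray within 0.5 rad (value of joint lever below 0.1 rad and ((horizontal distance between bun and plate below 0.06 m and (horizontal distance between round0_head and file_posts below 0.009 m and angle between the x axis of round0_head and the x axis of file, either way round below 0.25 rad and z of round0_head in the frame of file below 0.04 m and angle between the z axis of round0_head and the z axis of file, either way round below 0.15 rad) and (horizontal distance between round1_head and file_posts below 0.009 m and angle between the x axis of round1_head and the x axis of file, either way round below 0.25 rad and z of round1_head in the frame of file below 0.04 m and angle between the z axis of round1_head and the z axis of file, either way round below 0.15 rad) and (horizontal distance between round2_head and file_posts below 0.009 m and angle between the x axis of round2_head and the x axis of file, either way round below 0.25 rad and z of round2_head in the frame of file below 0.04 m and angle between the z axis of round2_head and the z axis of file, either way round below 0.15 rad) and (horizontal distance between round3_head and file_posts below 0.009 m and angle between the x axis of round3_head and the x axis of file, either way round below 0.25 rad and z of round3_head in the frame of file below 0.04 m and angle between the z axis of round3_head and the z axis of file, either way round below 0.15 rad) and (x of long0_head in the frame of tray between -0.112 and 0.112 m and y of long0_head in the frame of tray between -0.06 and 0.06 m and z of long0_head in the frame of tray below 0.034 m and angle between the z axis of long0_head and the z axis of tray, either way round below 0.15 rad and angle between the x axis of long0_head and the x axis of tray, either way round below 0.5 rad) and (x of long1_head in the frame of tray between -0.112 and 0.112 m and y of long1_head in the frame of tray between -0.06 and 0.06 m and z of long1_head in the frame of tray below 0.034 m and angle between the z axis of long1_head and the z axis of tray, either way round below 0.15 rad and angle between the x axis of long1_head and the x axis of tray, either way round below 0.5 rad) and (x of long2_head in the frame of tray between -0.112 and 0.112 m and y of long2_head in the frame of tray between -0.06 and 0.06 m and z of long2_head in the frame of tray below 0.034 m and angle between the z axis of long2_head and the z axis of tray, either way round below 0.15 rad and angle between the x axis of long2_head and the x axis of tray, either way round below 0.5 rad)) or (horizontal distance between roll and plate below 0.06 m and (horizontal distance between long0_head and file_posts below 0.009 m and angle between the x axis of long0_head and the x axis of file, either way round below 0.25 rad and z of long0_head in the frame of file below 0.04 m and angle between the z axis of long0_head and the z axis of file, either way round below 0.15 rad) and (horizontal distance between long1_head and file_posts below 0.009 m and angle between the x axis of long1_head and the x axis of file, either way round below 0.25 rad and z of long1_head in the frame of file below 0.04 m and angle between the z axis of long1_head and the z axis of file, either way round below 0.15 rad) and (horizontal distance between long2_head and file_posts below 0.009 m and angle between the x axis of long2_head and the x axis of file, either way round below 0.25 rad and z of long2_head in the frame of file below 0.04 m and angle between the z axis of long2_head and the z axis of file, either way round below 0.15 rad) and (x of round0_head in the frame of tray between -0.112 and 0.112 m and y of round0_head in the frame of tray between -0.06 and 0.06 m and z of round0_head in the frame of tray below 0.034 m and angle between the z axis of round0_head and the z axis of tray, either way round below 0.15 rad and angle between the x axis of round0_head and the x axis of tray, either way round below 0.5 rad) and (x of round1_head in the frame of tray between -0.112 and 0.112 m and y of round1_head in the frame of tray between -0.06 and 0.06 m and z of round1_head in the frame of tray below 0.034 m and angle between the z axis of round1_head and the z axis of tray, either way round below 0.15 rad and angle between the x axis of round1_head and the x axis of tray, either way round below 0.5 rad) and (x of round2_head in the frame of tray between -0.112 and 0.112 m and y of round2_head in the frame of tray between -0.06 and 0.06 m and z of round2_head in the frame of tray below 0.034 m and angle between the z axis of round2_head and the z axis of tray, either way round below 0.15 rad and angle between the x axis of round2_head and the x axis of tray, either way round below 0.5 rad) and (x of round3_head in the frame of tray between -0.112 and 0.112 m and y of round3_head in the frame of tray between -0.06 and 0.06 m and z of round3_head in the frame of tray below 0.034 m and angle between the z axis of round3_head and the z axis of tray, either way round below 0.15 rad and angle between the x axis of round3_head and the x axis of tray, either way round below 0.5 rad)))); the robot touches nothing.
It fails at once if a baked piece or another kitchen thing is pushed more than 3 cm from its place (distance of any of bun, roll, jar, bowl, mug, shaker from where it was at the start of the episode above 0.03 m).
Of round1, round2, round3 only 2 to 3 are there at a start; the rules pass over those that are not, and their reading is None.
At some moment in a run one of round1, round2, round3, long1, long2 may be knocked a few centimetres aside while the robot is not near it.
Once in a run the grip may slacken for a moment while it holds something.
It also fails if it takes over 210 s, if anything falls off the work surface, if the arm or the gripper's body presses on something with over 40 N, if the wrist force passes 120 N, or if a joint passes its speed limit or range.

## Working session

There is one attempt and no reset: what is moved stays moved. The work goes in short steps, Python scripts to look and compute and a tool call to move; the robot and the scene stay as the last step left them, time stands still between calls to the robot, and variables do not carry over. Pictures are saved under pics/ and viewed, and the job is handed in when it is done.

Besides the shell and the picture viewer there is one more tool, called after "Call:" as name([rows], argument=value, ...), one row to a line, values as JSON. drive_tool: Moves the arm, as the interface text tells. Shifts and turns lie within -1 to 1; 1 stands for 2.5 cm of shift or 6 degrees of turn. Its arguments: {"type":"object","properties":{"plan":{"type":"array","items":{"type":"array","items":{"type":"array","items":{"type":"number","minimum":-1,"maximum":1}}}},"grip":{"type":"number"},"force":{"type":"number"}},"required":["plan"]}

```bash
ls -la; mkdir -p pics
python3 - <<'E'
from rig import robot,camera,camera_model
import cv2,numpy as np
o=robot.get_obs()
for k,v in o.items(): print(k,np.round(v,4))
for n in ["side","top","wrist"]:
    im=camera(n); cv2.imwrite(f"pics/{n}0.png",im[:,:,::-1])
    print(n,{k:np.round(np.array(v),4).tolist() if not isinstance(v,str) else v for k,v in camera_model(n).items()})
E
```

```text
total 12
drwxr-xr-x  3 agent agent 4096 Dec  7 14:17 .
drwxr-xr-x 23 root  root  4096 Dec  7 14:17 ..
drwxr-xr-x  2 agent agent 4096 Dec  7 14:17 pics
time 0.0
q [-1.3955  0.5285  1.4339 -0.      1.1814 -0.1785]
joint_velocities [-0.0002 -0.002  -0.0009 -0.001   0.0014  0.0012]
joint_torque [ 1.20000e-03 -4.40031e+01 -1.76590e+01  6.33000e-02  5.81000e-02
 -2.00000e-04]
position [ 0.2165 -0.5859  0.4038]
tool_rot [ 0.9844  0.176  -0.     -0.0011]
ft_force [ 0.1564  0.5571 -0.1281]
moment [0.0408 0.0103 0.0368]
grip_width 0.0871
side {'K': [[473.519, 0.0, 319.9554], [0.0, 473.519, 239.8035], [0.0, 0.0, 1.0]], 'world_to_cam': [[-0.8963, -0.4435, -0.002, 0.4527], [0.2814, -0.572, 0.7705, -0.2044], [-0.3428, 0.69, 0.6375, -1.006], [0.0, 0.0, 0.0, 1.0]]}
top {'K': [[448.0755, 0.0, 321.0467], [0.0, 448.0755, 244.1005], [0.0, 0.0, 1.0]], 'world_to_cam': [[-0.0288, -0.9996, -0.0007, -0.0126], [0.9886, -0.0286, 0.1479, -0.5216], [-0.1479, 0.0035, 0.989, -1.2617], [0.0, 0.0, 0.0, 1.0]]}
wrist {'K': [[397.7918, 0.0, 319.6817], [0.0, 397.7918, 239.5891], [0.0, 0.0, 1.0]], 'tool_from_camera': [[0.001, 0.9604, 0.2786, 0.0774], [1.0, -0.0012, 0.0006, -0.0008], [0.0009, 0.2786, -0.9604, 0.0183], [0.0, 0.0, 0.0, 1.0]]}
```

View pics/top0.png

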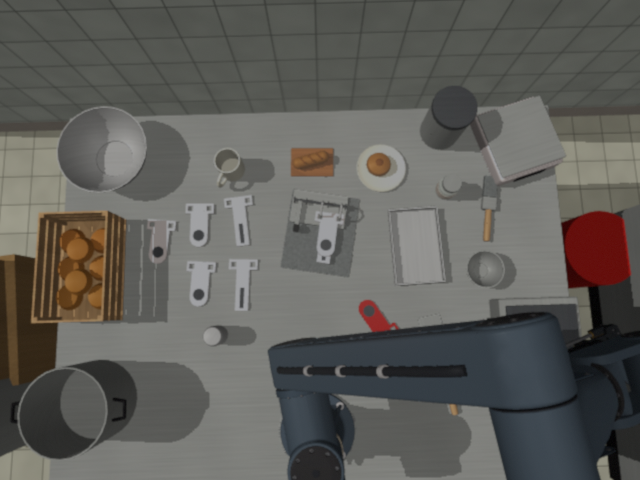

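View pics/side0.png

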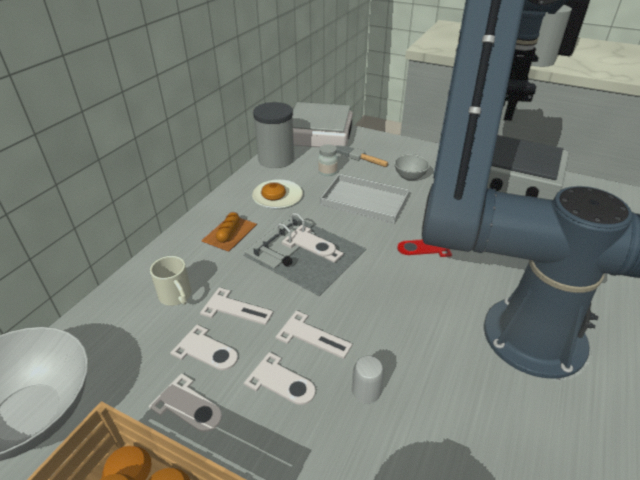

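View pics/wrist0.png

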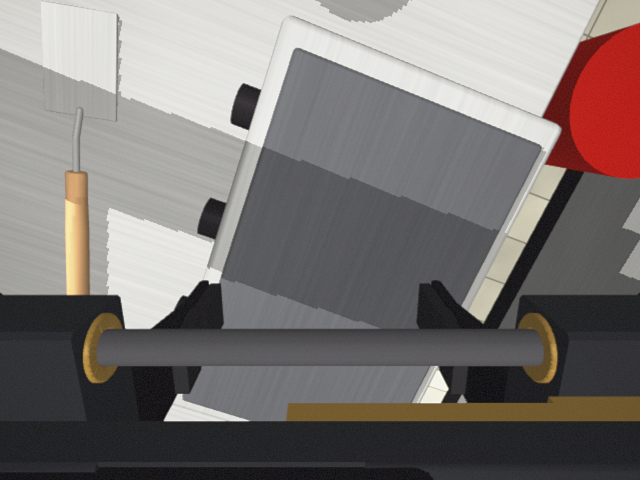

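Bun sits on the plate (top px 380,165) and the roll on the wooden board (313,160), so the file must hold the round cards. Next, a zoomed check and measurement.

```bash
cat > h.py <<'E'
import numpy as np,cv2
from rig import robot,camera,camera_model
from scipy.spatial.transform import Rotation as R
def T_tool(o):
    T=np.eye(4);T[:3,:3]=R.from_quat(o["tool_rot"]).as_matrix();T[:3,3]=o["position"];return T
def pose(name):
    m=camera_model(name);K=np.array(m["K"])
    if name=="wrist":
        return K,T_tool(robot.get_obs())@np.array(m["tool_from_camera"])
    return K,np.linalg.inv(np.array(m["world_to_cam"]))
def snap(name,fn):
    K,C=pose(name);im=camera(name)[:,:,::-1].copy()
    cv2.imwrite("pics/"+fn,im);np.savez("pics/"+fn+".npz",K=K,C=C);return im,K,C
def load(fn):
    d=np.load("pics/"+fn+".npz");return cv2.imread("pics/"+fn),d["K"],d["C"]
def cast(uv,K,C,z):
    uv=np.atleast_2d(uv).astype(float)
    d=np.c_[(uv[:,0]-K[0,2])/K[0,0],-(uv[:,1]-K[1,2])/K[1,1],-np.ones(len(uv))]@C[:3,:3].T
    return C[:3,3]+d*((z-C[2,3])/d[:,2])[:,None]
def proj(p,K,C):
    p=np.atleast_2d(p);c=(p-C[:3,3])@C[:3,:3]
    return np.c_[K[0,2]-K[0,0]*c[:,0]/c[:,2],K[1,2]+K[1,1]*c[:,1]/c[:,2]]
E
python3 - <<'E'
from h import *
K,C=pose("top")
im=cv2.imread("pics/top0.png")
cv2.imwrite("pics/top0z.png",cv2.resize(im[130:350,130:400],None,fx=2.9,fy=2.7,interpolation=cv2.INTER_CUBIC)[:600,:800])
for n,uv,z in [("knob",(296,228),.024),("tray",(418,247),.026),("fileboard",(320,235),.004),("plate",(381,168),.012),("r",(198,223),.006),("r",(200,283),.006),("r",(160,240),.006),("l",(238,220),.006),("l",(242,285),.006),("shaker",(213,337),.08),("mug",(228,165),.085)]:
    print(n,cast(uv,K,C,z).round(3))
E
```

```text
knob [[0.573 0.045 0.024]]
tray [[ 0.506 -0.311  0.026]]
fileboard [[ 0.554 -0.025  0.004]]
plate [[ 0.754 -0.217  0.012]]
r [[0.601 0.339 0.006]]
r [[0.421 0.331 0.006]]
r [[0.552 0.452 0.006]]
l [[0.606 0.219 0.006]]
l [[0.411 0.208 0.006]]
shaker [[0.268 0.274 0.08 ]]
mug [[0.752 0.233 0.085]]
```

View pics/top0z.png

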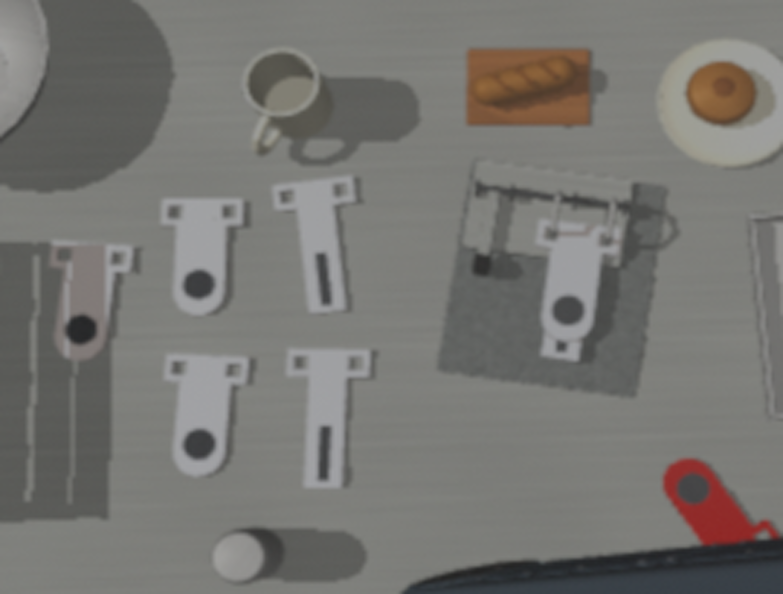

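Round candidates: top px (198,223), (200,283), (160,240, shaded by the crate), plus the one in the file (326,235). Long: (238,220), (242,285) and the one underneath in the file. The red one at (375,315) is the look-alike. I'm moving over the file to look.

Call:
drive_tool([
  [[0.47,0.98,0,0,0,-0.2],[0.47,0.98,0,0,0,-0.2],[0.47,0.98,0,0,0,-0.2],[0.47,0.98,0,0,0,-0.2],[0.47,0.98,0,0,0,-0.2],[0.47,0.98,0,0,0,-0.2],[0.47,0.98,0,0,0,-0.2],[0.47,0.98,0,0,0,-0.2]],
], grip=0)

```text
time: 1.15
position: [0.3108, -0.3893, 0.4046]
tool_rot: [0.996, 0.093, -0.0, -0.0]
ft_force: [0.1, 0.7, 0.3]
grip_width: 0.0873
```

Call:
drive_tool([
  [[0.47,0.98,0,0,0,-0.2],[0.47,0.98,0,0,0,-0.2],[0.47,0.98,0,0,0,-0.2],[0.47,0.98,0,0,0,-0.2],[0.47,0.98,0,0,0,-0.2],[0.47,0.98,0,0,0,-0.2],[0.47,0.98,0,0,0,-0.2],[0.47,0.98,0,0,0,-0.2]],
])

```text
time: 2.15
position: [0.4048, -0.1934, 0.4046]
tool_rot: [1.0, 0.009, -0.0, -0.0]
ft_force: [-0.2, -0.3, -0.6]
grip_width: 0.0868
```

Call:
drive_tool([
  [[0.47,0.98,0,0,0,-0.2],[0.47,0.98,0,0,0,-0.2],[0.47,0.98,0,0,0,-0.2],[0.47,0.98,0,0,0,-0.2],[0.47,0.98,0,0,0,-0.2],[0.47,0.98,0,0,0,-0.2],[0.47,0.98,0,0,0,-0.2],[0,0,0,0,0,0]],
])

```text
time: 3.15
position: [0.4871, -0.0216, 0.4046]
tool_rot: [0.998, -0.062, -0.0, -0.0]
ft_force: [0.1, -0.3, 0.6]
grip_width: 0.087
```

Run:
```python
from h import *
im,K,C=snap("wrist","w1.png"); snap("top","t1.png")
o=robot.get_obs();print(o["time"],np.round(o["position"],4),R.from_quat(o["tool_rot"]).as_euler('zyx',degrees=True),o["ft_force"])
```

```text
3.25 [ 0.4866 -0.0228  0.4045] [ 7.27087860e+00 -4.82035325e-02  1.79984401e+02] [-0.49577402  0.08998534 -0.52041541]
```

View pics/w1.png

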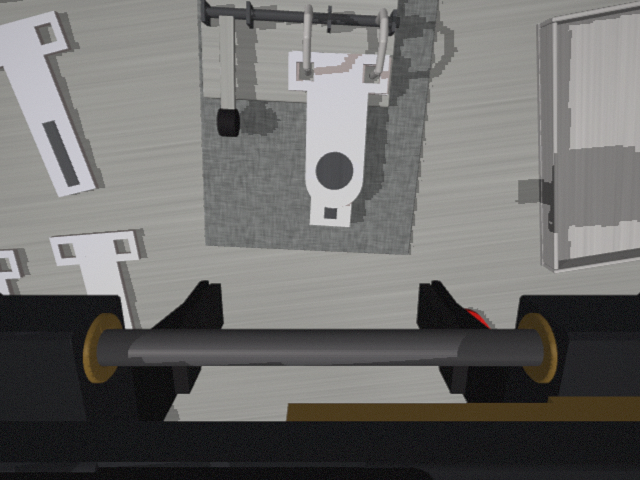

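View pics/t1.png

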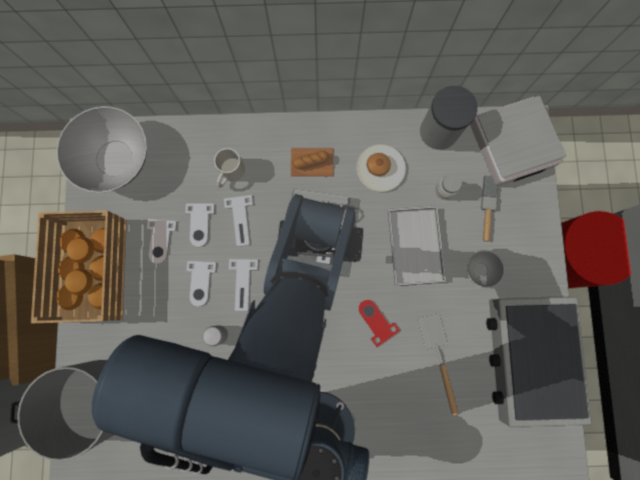

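The wrist view shows the file's near corners at (206,245) and (410,254), the knob at (228,122), and the posts' holes at (305,72) and (374,75).

Run:
```python
from h import *
im,K,C=load("w1.png")
P=lambda uv,z: cast(uv,K,C,z)[0]
a=P((206,245),.004);b=P((410,254),.004);e=P((437,6),.004)
print(a,b,np.linalg.norm(a-b)); 
print("yaw near edge",np.degrees(np.arctan2(*(a-b)[[1,0]]))-90,"right",np.degrees(np.arctan2(*(e-b)[[1,0]])))
yaw=np.radians((np.degrees(np.arctan2(*(a-b)[[1,0]]))-90))
fx=np.array([np.cos(yaw),np.sin(yaw)]);fy=np.array([-fx[1],fx[0]])
org=((a+b)/2)[:2]+.120*fx
print("origin",org,"posts",org+.06*fx)
h=(P((305,72),.024)+P((374,75),.024))/2;print("card holes mid",h)
k=P((228,122),.03);d=k[:2]-org;print("knob file",d@fx,d@fy,k)
cv2.imwrite("pics/w1z.png",cv2.resize(im[0:270,190:450],None,fx=2.2,fy=2.2,interpolation=cv2.INTER_CUBIC))
```

```text
[0.46178834 0.09817292 0.004     ] [ 0.42701557 -0.10469492  0.004     ] 0.20582638899915476
yaw near edge -9.726322083343419 right -9.392112971291759
origin [ 0.56267707 -0.02353406] posts [ 0.62181463 -0.0336706 ]
card holes mid [ 0.60219694 -0.0514238   0.024     ]
knob file -3.47233530532789e-05 0.07283766155171385 [0.5749482  0.04826249 0.03      ]
```

View pics/w1z.png

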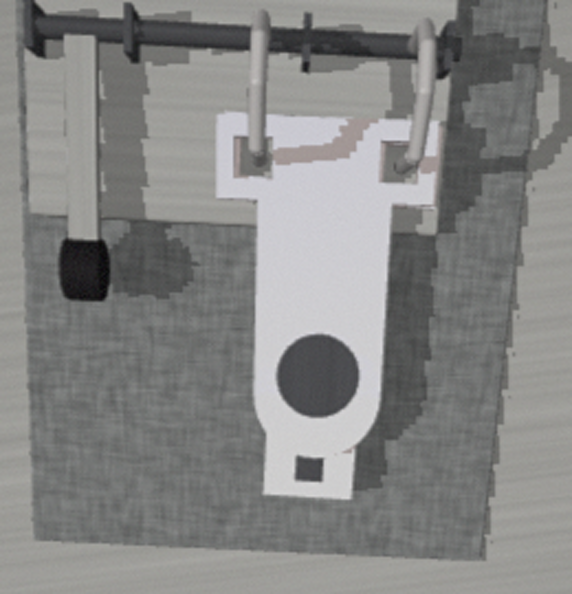

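Call:
drive_tool([
  [[0.5,0.41,-0.88,0,0,-0.06],[0.5,0.41,-0.88,0,0,-0.06],[0.5,0.41,-0.88,0,0,-0.06],[0.5,0.41,-0.88,0,0,-0.06],[0.5,0.41,-0.88,0,0,-0.06],[0.5,0.41,-0.88,0,0,-0.06],[0.5,0.41,-0.88,0,0,-0.06],[0,0,0,0,0,0]],
], grip=0.4)

```text
time: 4.25
position: [0.5741, 0.0483, 0.2492]
tool_rot: [0.996, -0.086, -0.002, 0.0]
ft_force: [-0.6, -0.6, 0.0]
grip_width: 0.0522
```

Run:
```python
from h import *
im,K,C=snap("wrist","w2.png")
o=robot.get_obs();print(o["time"],np.round(o["position"],4),R.from_quat(o["tool_rot"]).as_euler('zyx',degrees=True),o["grip_width"])
```

```text
4.3 [0.5739 0.0482 0.2502] [ 9.85838059e+00 -1.28735360e-01  1.79994489e+02] 0.05204085255990717
```

View pics/w2.png

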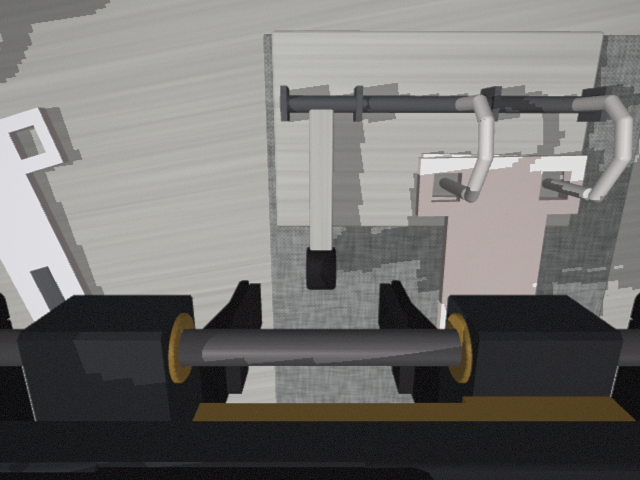

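Run:
```python
from h import *
im,K,C=load("w2.png")
print(cast((321,268),K,C,.026), cast([(465,190),(582,190)],K,C,.048).mean(0))
s=cast([(285,103),(600,106)],K,C,.026); d=s[0]-s[1];print(s,np.degrees(np.arctan2(d[1],d[0]))-90)
```

```text
[[0.5745872  0.04861528 0.026     ]] [ 0.60461032 -0.05131654  0.048     ]
[[ 0.66192241  0.05141862  0.026     ]
 [ 0.63441621 -0.09975048  0.026     ]] -10.31251714528068
```

Call:
drive_tool([
  [[0.03,0,-0.8,0,0,0],[0,0,-0.8,0,0,0],[0,0,-0.78,0,0,0],[0,0,0,0,0,0]],
])

```text
time: 4.8
position: [0.5743, 0.0481, 0.1912]
tool_rot: [0.996, -0.086, -0.001, 0.0]
ft_force: [-0.4, 0.3, 0.3]
grip_width: 0.0522
```

Call:
drive_tool([
  [[0,0,0,0,0,0],[0,0,0,0,0,0],[0,0,0,0,0,0],[0,0,0,0,0,0]],
], grip=1, force=30)

```text
time: 5.3
position: [0.5751, 0.049, 0.1917]
tool_rot: [0.996, -0.086, 0.0, 0.0]
ft_force: [0.0, -0.1, -0.3]
grip_width: 0.0203
```

Call:
drive_tool([
  [[0,0,0,0,0,0],[0,0,0,0,0,0],[0.03,0,0.44,0,0,0],[0.08,-0.01,0.43,0,0,0],[0.14,-0.02,0.42,0,0,0],[0.19,-0.03,0.4,0,0,0],[0.24,-0.04,0.37,0,0,0],[0.28,-0.05,0.33,0,0,0]],
])

```text
time: 6.3
position: [0.5971, 0.0442, 0.2493]
tool_rot: [0.996, -0.085, -0.004, 0.001]
ft_force: [-2.5, -5.2, -6.9]
grip_width: 0.0157
```

Call:
drive_tool([
  [[0.32,-0.06,0.29,0,0,0],[0.36,-0.06,0.25,0,0,0],[0.39,-0.07,0.2,0,0,0],[0.41,-0.07,0.14,0,0,0],[0.1,-0.02,0.02,0,0,0],[0,0,0,0,0,0]],
])

```text
time: 7.05
position: [0.6387, 0.0369, 0.2742]
tool_rot: [0.996, -0.086, -0.0, 0.001]
ft_force: [-0.3, -4.8, 3.8]
grip_width: 0.0158
```

Run:
```python
from h import *
im,K,C=snap("wrist","w3.png");im2=snap("side","s3.png")[0]
o=robot.get_obs();print(o["time"],np.round(o["position"],4),o["grip_width"],o["ft_force"])
cv2.imwrite("pics/s3z.png",cv2.resize(im2[150:350,150:400],None,fx=3,fy=3))
```

```text
7.15 [0.6386 0.0369 0.2742] 0.01579458885265691 [-0.31471619 -6.0108051   4.9052689 ]
```

View pics/w3.png

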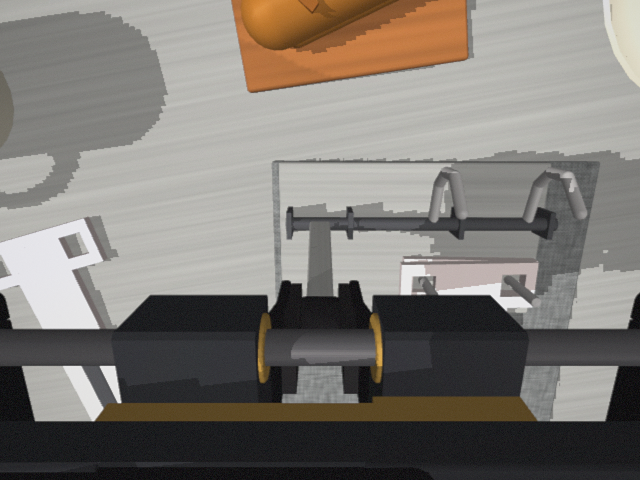

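View pics/s3z.png

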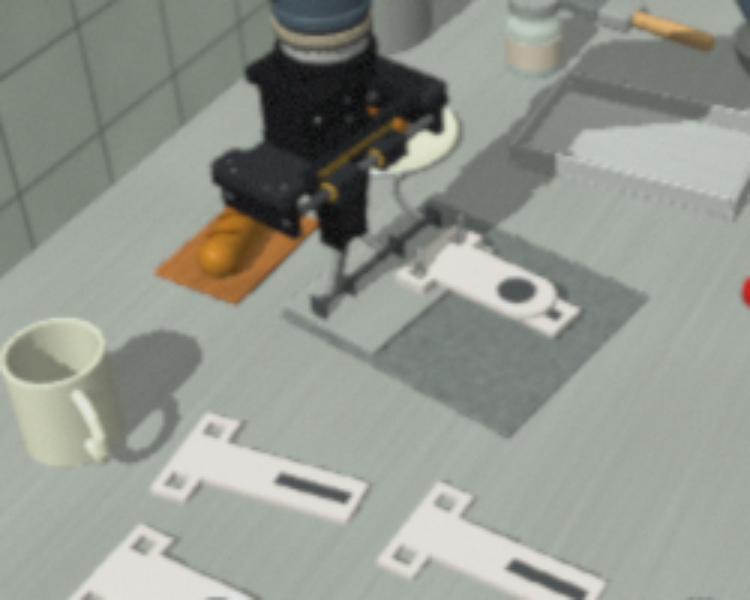

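Call:
drive_tool([
  [[0,0,0,0,0,0],[0,0,0,0,0,0],[0,0,0.8,0,0,0],[0,0,1,0,0,0],[-0.9,-0.5,0,0,0,0],[-1,-0.8,0,0,0,0],[-1,-0.9,0,0,0,0],[-1,-0.9,0,0,0,0]],
], grip=0.3)

```text
time: 8.15
position: [0.5402, -0.0393, 0.3184]
tool_rot: [0.996, -0.085, -0.0, -0.0]
ft_force: [0.9, -0.4, -0.4]
grip_width: 0.0607
```

Call:
drive_tool([
  [[-0.5,0,0,0,0,0],[0,0,0,0,0,0]],
], grip=0.1)

```text
time: 8.4
position: [0.528, -0.0387, 0.3184]
tool_rot: [0.996, -0.086, -0.0, -0.0]
ft_force: [-0.5, -0.1, -0.9]
grip_width: 0.0733
```

Run:
```python
from h import *
im,K,C=snap("wrist","w4.png")
o=robot.get_obs();print(o["time"],np.round(o["position"],4),o["grip_width"],R.from_quat(o["tool_rot"]).as_euler('zyx',degrees=True))
```

```text
8.45 [ 0.5289 -0.0387  0.3186] 0.07523957196049656 [ 9.83483613e+00  4.90847562e-02 -1.79985091e+02]
```

View pics/w4.png

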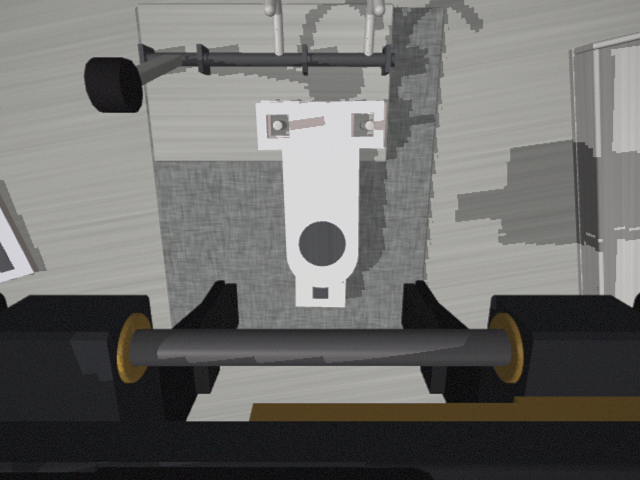

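Run:
```python
from h import *
im,K,C=load("w4.png")
cv2.imwrite("pics/w4z.png",cv2.resize(im[90:170,245:395],None,fx=5,fy=5,interpolation=cv2.INTER_CUBIC))
```

```text
(no output)
```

View pics/w4z.png

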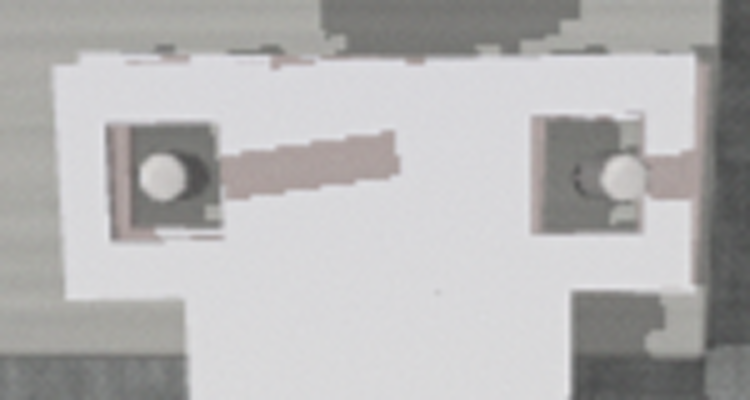

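Run:
```python
from h import *
im,K,C=load("w4.png")
def rep(n,uv,z):
    p=cast(uv,K,C,z); d=p[0]-p[1]; print(n,p.mean(0).round(4),"sep",np.linalg.norm(d).round(4),"yaw",np.degrees(np.arctan2(d[1],d[0])).round(2)-90)
rep("posts",[(277.2,125.6),(369.6,125.4)],.048)
rep("holes",[(277.6,126.2),(362.4,124.8)],.024)
rep("headcorners",[(256.0,102.8),(384,101.5)],.024)
p=cast((322,243),K,C,.024);print("dot",p)
p=cast((320,307),K,C,.018);print("long0 tail end",p)
```

```text
posts [ 0.6026 -0.0524  0.048 ] sep 0.0563 yaw -9.689999999999998
holes [ 0.6028 -0.0503  0.024 ] sep 0.0566 yaw -8.900000000000006
headcorners [ 0.6173 -0.0528  0.024 ] sep 0.0841 yaw -9.269999999999996
dot [[ 0.52188612 -0.03782287  0.024     ]]
long0 tail end [[ 0.46917452 -0.02723915  0.018     ]]
```

Call:
drive_tool([
  [[-0.1,1,0.4,0,0,0],[-0.1,1,0.4,0,0,0],[-0.1,1,0.4,0,0,0],[-0.1,1,0.4,0,0,0],[-0.2,1,0.4,0,0,0],[-0.2,1,0.4,0,0,0],[-0.2,1,0.4,0,0,0],[-0.2,1,0.4,0,0,0]],
])

```text
time: 9.45
position: [0.499, 0.1628, 0.399]
tool_rot: [0.996, -0.085, 0.001, -0.0]
ft_force: [0.2, -0.0, 0.1]
grip_width: 0.0781
```

Call:
drive_tool([
  [[-0.3,1,0.4,0,0,0],[-0.3,1,0,0,0,0],[-0.3,1,0,0,0,0],[0,0,0,0,0,0]],
])

```text
time: 9.95
position: [0.4758, 0.2381, 0.4086]
tool_rot: [0.996, -0.084, 0.0, -0.0]
ft_force: [0.9, -0.0, 1.1]
grip_width: 0.0781
```

Run:
```python
from h import *
im,K,C=snap("wrist","w5.png")
o=robot.get_obs();print(o["time"],np.round(o["position"],4),o["grip_width"],R.from_quat(o["tool_rot"]).as_euler('zyx',degrees=True))
```

```text
10.0 [0.4761 0.2371 0.4086] 0.07839276928856255 [ 9.67446290e+00  5.65974839e-02 -1.79997734e+02]
```

View pics/w5.png

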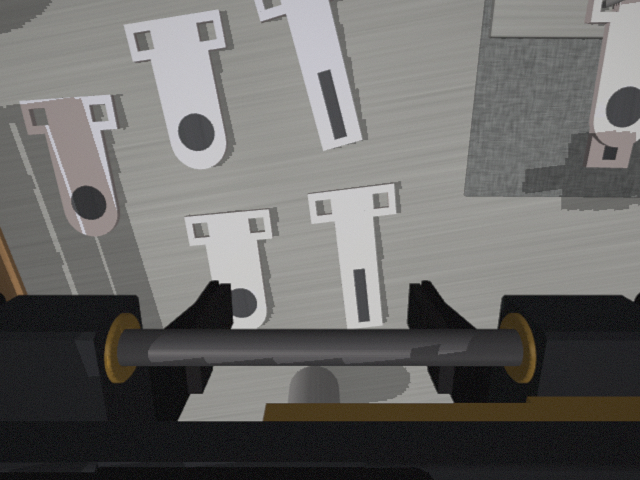

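The wrist view shows long2's front corners at (308,194) and (395,183). Round A's dot is at (241,303), round B's at (196,132) and shaded round C's at (88,202). Long1's tail end is at (343,145).

```bash
cat >> h.py <<'E'
def card(n,fl,fr,t,K,C,z=.006,Lt=None):
    p=cast([fl,fr,t],K,C,z)[:,:2]; m=(p[0]+p[1])/2; w=np.linalg.norm(p[0]-p[1])
    d=m-p[2]; L=np.linalg.norm(d); yaw=np.degrees(np.arctan2(d[1],d[0]))
    e=p[0]-p[1]; yaw2=np.degrees(np.arctan2(e[1],e[0]))-90
    f=d/L; head=m-.015*f
    print(n,"w %.4f L %.4f yaw %.1f/%.1f head %s grasp %s"%(w,L,yaw,yaw2,head.round(4),(head-.06*f).round(4)))
    return head,yaw
E
python3 - <<'E'
from h import *
im,K,C=load("w5.png")
# z offset image check
card("long2 (end)",(308,194),(395,183),(365,327),K,C)
card("roundA dot",(185,217),(270,209),(241.5,303),K,C)
card("roundB dot",(125,25),(225,11),(196,132),K,C)
card("roundC dot",(22,101),(114,95),(88,202),K,C)
cv2.imwrite("pics/w5z.png",cv2.resize(im[170:340,170:410],None,fx=3.3,fy=3.3,interpolation=cv2.INTER_CUBIC))
E
```

```text
long2 (end) w 0.0848 L 0.1504 yaw -2.7/-2.3 head [0.473  0.2074] grasp [0.413  0.2102]
roundA dot w 0.0849 L 0.0974 yaw -4.5/-4.1 head [0.4692 0.3321] grasp [0.4094 0.3367]
roundB dot w 0.0885 L 0.0959 yaw -3.5/-2.5 head [0.6452 0.3372] grasp [0.5853 0.3408]
roundC dot w 0.0852 L 0.0963 yaw -7.9/-6.1 head [0.5981 0.452 ] grasp [0.5386 0.4603]
```

View pics/w5z.png

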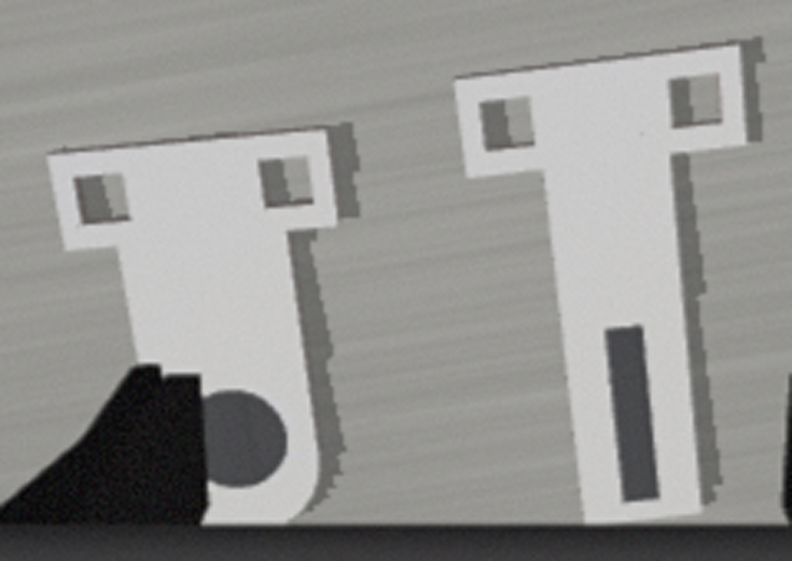

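Call:
drive_tool([
  [[-0.36,-0.155,-1,0,0,0.17],[-0.36,-0.155,-1,0,0,0.17],[-0.36,-0.155,-1,0,0,0.17],[-0.36,-0.155,-1,0,0,0.17],[-0.36,-0.155,-1,0,0,0.17],[-0.36,-0.155,-1,0,0,0.17],[-0.36,-0.155,-1,0,0,0.17],[0,0,0,0,0,0]],
], grip=0.25)

```text
time: 11.0
position: [0.4127, 0.2079, 0.2322]
tool_rot: [1.0, -0.024, -0.002, 0.001]
ft_force: [-0.3, 0.0, 1.0]
grip_width: 0.065
```

Call:
drive_tool([
  [[0,0,-0.8,0,0,0],[0,0,-0.8,0,0,0],[0,0,-0.36,0,0,0],[0,0,0,0,0,0]],
])

```text
time: 11.5
position: [0.4137, 0.2086, 0.1846]
tool_rot: [1.0, -0.024, 0.0, -0.0]
ft_force: [-0.2, -0.3, 0.3]
grip_width: 0.0655
```

Call:
drive_tool([
  [[0,0.06,-0.05,0,0,0],[0,0,0,0,0,0]],
])

```text
time: 11.75
position: [0.4133, 0.2103, 0.1838]
tool_rot: [1.0, -0.024, 0.001, -0.0]
ft_force: [-0.4, 0.5, -0.2]
grip_width: 0.0653
```

Call:
drive_tool([
  [[0,0,0,0,0,0],[0,0,0,0,0,0],[0,0,0,0,0,0],[0,0,0,0,0,0],[0,0,0.3,0,0,0],[0,0,0.6,0,0,0],[0,0,0.8,0,0,0],[0,0,0.8,0,0,0]],
], grip=1, force=30)

```text
time: 12.75
position: [0.413, 0.2101, 0.2472]
tool_rot: [1.0, -0.024, 0.0, -0.0]
ft_force: [0.3, -1.1, -0.2]
grip_width: 0.0373
```

Run:
```python
from h import *
im,K,C=snap("wrist","w6.png")
o=robot.get_obs();print(o["time"],np.round(o["position"],4),o["grip_width"],R.from_quat(o["tool_rot"]).as_euler('zyx',degrees=True))
```

```text
12.8 [0.4135 0.2103 0.2492] 0.03712778600465 [   2.69327652    0.2687454  -179.93651859]
```

View pics/w6.png

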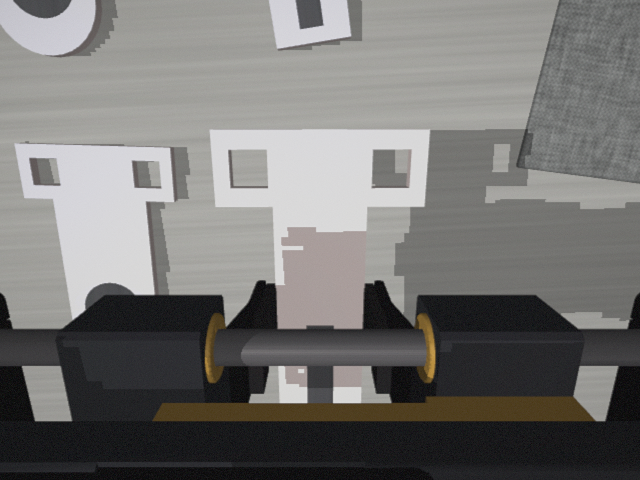

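Run:
```python
from h import *
K,C=pose("top");im=cv2.imread("pics/t1.png")
cv2.imwrite("pics/t1z.png",cv2.resize(im[195:300,375:460],None,fx=5.5,fy=5.5,interpolation=cv2.INTER_CUBIC))
```

```text
(no output)
```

View pics/t1z.png

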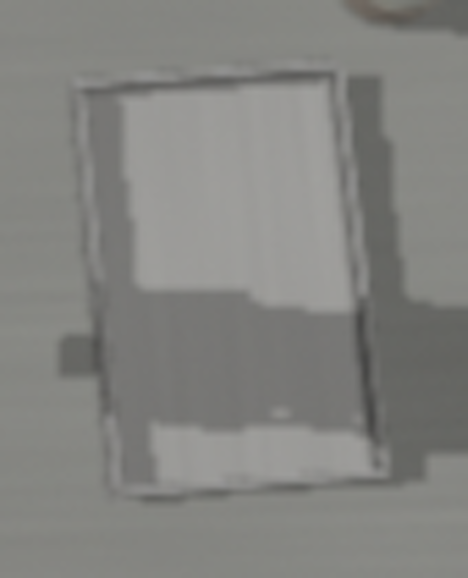

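Run:
```python
from h import *
K,C=pose("top")
q=np.array([(74,82),(346,70),(388,477),(112,496)])/5.5+[375,195]
p=cast(q,K,C,.026)[:,:2];print(p.round(4),"ctr",p.mean(0).round(4))
print([np.linalg.norm(p[i]-p[(i+1)%4]).round(4) for i in range(4)])
d=(p[0]+p[1])-(p[2]+p[3]);print(np.degrees(np.arctan2(d[1],d[0])))
```

```text
[[ 0.6196 -0.2305]
 [ 0.622  -0.3774]
 [ 0.4025 -0.3848]
 [ 0.3967 -0.2391]] ctr [ 0.5102 -0.3079]
[np.float64(0.147), np.float64(0.2197), np.float64(0.1458), np.float64(0.2231)]
2.0587403393140122
```

Call:
drive_tool([
  [[0,-0.9,0.3,0,0,0],[0.05,-1,0,0,0,0],[0.05,-1,0,0,0,0],[0.05,-1,0,0,0,0.05],[0.1,-1,0,0,0,0.05],[0.1,-1,0,0,0,0.05],[0.1,-1,0,0,0,0.05],[0.1,-1,0,0,0,0.05]],
])

```text
time: 13.8
position: [0.4268, 0.0118, 0.2537]
tool_rot: [1.0, -0.01, 0.0, 0.0]
ft_force: [-0.7, 0.6, -0.5]
grip_width: 0.0375
```

Call:
drive_tool([
  [[0.2,-1,0,0,0,0.05],[0.2,-1,0,0,0,0.05],[0.2,-1,0,0,0,0.05],[0.2,-1,0,0,0,0.05],[0.2,-1,0,0,0,0.05],[0.3,-1,0,0,0,0.05],[0.3,-1,0,0,0,0.05],[0.3,-1,0,0,0,0.05]],
])

```text
time: 14.8
position: [0.4743, -0.1882, 0.2537]
tool_rot: [1.0, 0.01, 0.0, 0.0]
ft_force: [-0.9, -0.4, -0.6]
grip_width: 0.0371
```

Call:
drive_tool([
  [[0.35,-1,0,0,0,0.05],[0.35,-1,0,0,0,0.05],[0.35,-1,0,0,0,0.05],[0.3,-1,0,0,0,0],[0.16,-0.8,0,0,0,0],[0,0,0,0,0,0]],
])

```text
time: 15.55
position: [0.5121, -0.3087, 0.2535]
tool_rot: [1.0, 0.017, 0.001, 0.0]
ft_force: [-0.3, -0.0, -0.3]
grip_width: 0.0373
```

Run:
```python
from h import *
im,K,C=snap("wrist","w7.png")
o=robot.get_obs();print(o["time"],np.round(o["position"],4),o["grip_width"],R.from_quat(o["tool_rot"]).as_euler('zyx',degrees=True))
```

```text
15.6 [ 0.5117 -0.3074  0.2532] 0.03724590957993037 [-2.03838514e+00 -3.08435474e-02 -1.79956484e+02]
```

View pics/w7.png

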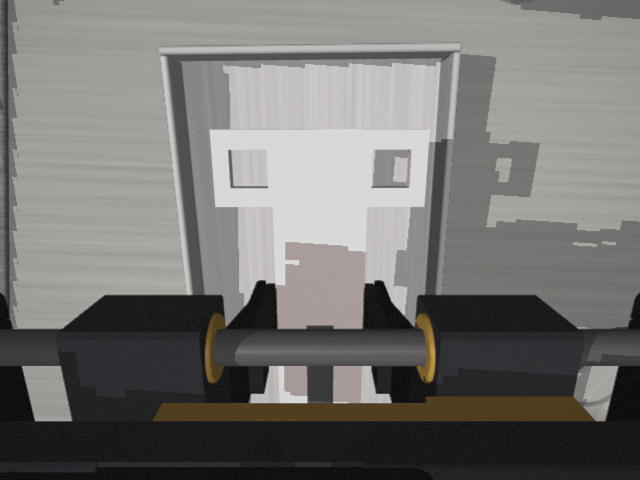

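Call:
drive_tool([
  [[0,0,-0.8,0,0,0],[0,0,-0.9,0,0,0],[0,0,-0.6,0,0,0],[0,0,-0.2,0,0,0],[0,0,0,0,0,0]],
])

```text
time: 16.23
position: [0.5121, -0.3071, 0.1907]
tool_rot: [1.0, 0.018, -0.0, -0.0]
ft_force: [0.4, 0.2, -0.5]
grip_width: 0.037
```

Call:
drive_tool([
  [[0,0,0,0,0,0],[0,0,0,0,0,0],[0,0,0,0,0,0],[0,0,0.6,0,0,0],[0,0,1,0,0,0],[0,0,1,0,0,0],[0,0,1,0,0,0],[0,0,1,0,0,0]],
], grip=0.25)

```text
time: 17.23
position: [0.512, -0.3073, 0.3078]
tool_rot: [1.0, 0.018, 0.0, 0.0]
ft_force: [0.6, -0.3, 0.1]
grip_width: 0.0652
```

Run:
```python
from h import *
im,K,C=snap("wrist","w8.png");t=snap("top","t8.png")[0]
o=robot.get_obs();print(o["time"],np.round(o["position"],4),o["grip_width"],R.from_quat(o["tool_rot"]).as_euler('zyx',degrees=True))
cv2.imwrite("pics/t8z.png",cv2.resize(t[180:350,140:400],None,fx=3,fy=3,interpolation=cv2.INTER_CUBIC))
```

```text
17.325 [ 0.5129 -0.308   0.3096] 0.06529791367292594 [ -2.09021453   0.33025529 179.7117695 ]
```

View pics/w8.png

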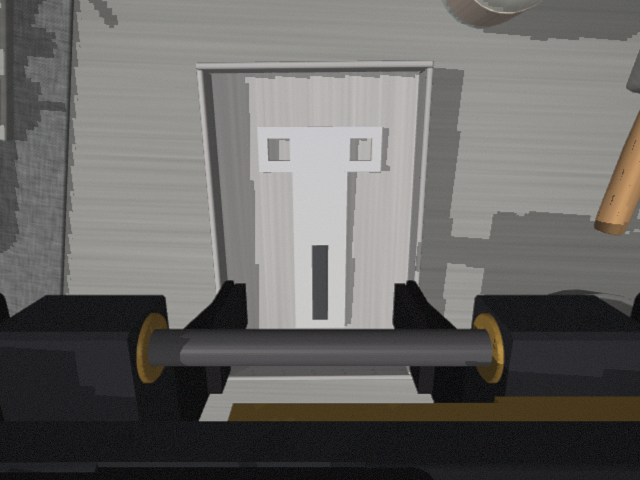

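View pics/t8z.png

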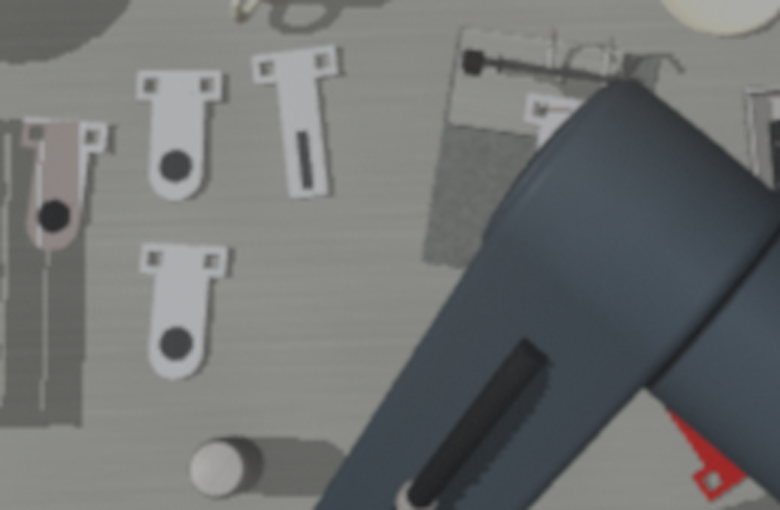

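Call:
drive_tool([
  [[0.11,0.97,0,0,0,-0.17],[0.11,0.97,0,0,0,-0.17],[0.11,0.97,0,0,0,-0.17],[0.11,0.97,0,0,0,-0.17],[0.11,0.97,0,0,0,-0.17],[0.11,0.97,0,0,0,-0.17],[0.11,0.97,0,0,0,-0.17],[0.11,0.97,0,0,0,-0.17]],
], grip=0.15)

```text
time: 18.32
position: [0.5338, -0.1125, 0.3053]
tool_rot: [0.999, -0.053, -0.0, -0.0]
ft_force: [0.3, 0.1, 1.1]
grip_width: 0.0738
```

Call:
drive_tool([
  [[0.11,0.97,0,0,0,-0.17],[0.11,0.97,-0.6,0,0,-0.17],[0.11,0.97,-0.9,0,0,-0.17],[0,0,-0.9,0,0,0],[0,0,0,0,0,0]],
])

```text
time: 18.95
position: [0.5414, -0.0401, 0.244]
tool_rot: [0.997, -0.079, -0.002, -0.0]
ft_force: [0.8, 1.0, 0.2]
grip_width: 0.074
```

Run:
```python
from h import *
im,K,C=snap("wrist","w9.png")
o=robot.get_obs();print(o["time"],np.round(o["position"],4),o["grip_width"],R.from_quat(o["tool_rot"]).as_euler('zyx',degrees=True))
```

```text
19.0 [ 0.542  -0.0405  0.245 ] 0.07407017669378387 [ 9.12101822e+00 -1.22983425e-01 -1.79964931e+02]
```

View pics/w9.png

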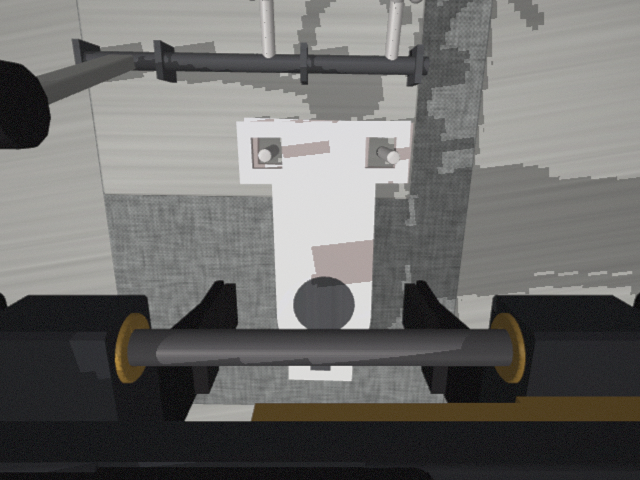

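Call:
drive_tool([
  [[0.03,0,-0.7,0,0,0],[0,0,-0.7,0,0,0],[0,0,-0.33,0,0,0],[0,0,0,0,0,0],[0,0,0,0,0,0]],
])

```text
time: 19.62
position: [0.5432, -0.0407, 0.2026]
tool_rot: [0.997, -0.08, 0.0, 0.0]
ft_force: [0.0, -0.3, 0.9]
grip_width: 0.0739
```

Call:
drive_tool([
  [[0,0,0,0,0,0],[0,0,0,0,0,0],[0,0,0,0,0,0],[0,0,0,0,0,0],[0,0,0.3,0,0,0],[0,0,0.4,0,0,0],[0,0,0.5,0,0,0],[0,0,0.5,0,0,0]],
], grip=1, force=30)

```text
time: 20.62
position: [0.5431, -0.0406, 0.2461]
tool_rot: [0.997, -0.08, 0.0, 0.0]
ft_force: [0.1, 0.2, -1.5]
grip_width: 0.0512
```

Run:
```python
from h import *
im,K,C=snap("wrist","w10.png")
o=robot.get_obs();print(o["time"],np.round(o["position"],4),o["grip_width"],R.from_quat(o["tool_rot"]).as_euler('zyx',degrees=True),o["ft_force"])
```

```text
20.675 [ 0.5436 -0.0407  0.2476] 0.05146508445820289 [  9.11785268   0.19699688 179.94525393] [-0.25455122  0.03786733  0.34862578]
```

View pics/w10.png

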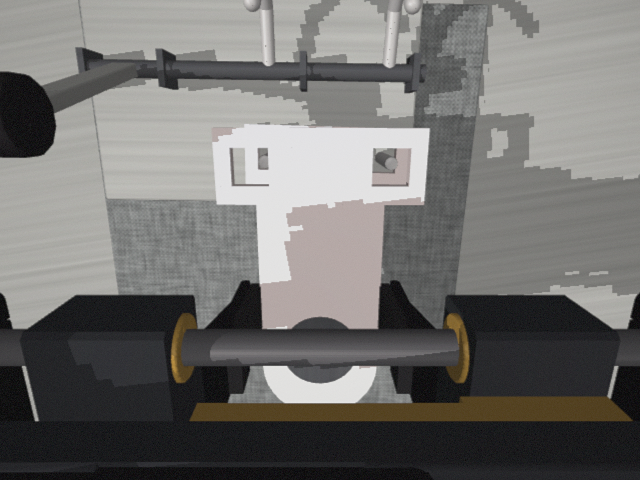

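Call:
drive_tool([
  [[-1,0.3,0.2,0,0,0],[-1,0.8,0,0,0,0],[-1,1,0,0,0,0],[-1,1,0,0,0,0],[-0.94,1,0,0,0,0],[0,1,0,0,0,0],[0,1,0,0,0,0],[0,1,0,0,0,0]],
])

```text
time: 21.68
position: [0.4197, 0.1377, 0.2504]
tool_rot: [0.997, -0.08, 0.001, -0.0]
ft_force: [-0.0, 0.2, -0.5]
grip_width: 0.051
```

Call:
drive_tool([
  [[0,1,0,0,0,0],[0,0.7,-0.3,0,0,0],[0,0,-0.8,0,0,0],[0,0,-0.8,0,0,0],[0,0,-0.6,0,0,0],[0,0,-0.2,0,0,0],[0,0,0,0,0,0]],
])

```text
time: 22.55
position: [0.4194, 0.1793, 0.1838]
tool_rot: [0.997, -0.079, 0.0, -0.0]
ft_force: [-1.9, -0.0, 12.5]
grip_width: 0.0512
```

Call:
drive_tool([
  [[0,0,0.04,0,0,0],[0,0,0,0,0,0],[0,0,0,0,0,0],[0,0,0.6,0,0,0],[0,0,1,0,0,0],[0,-0.5,1,0,0,0],[0,-1,0.2,0,0,0],[0,-1,0,0,0,0]],
], grip=0.15)

```text
time: 23.55
position: [0.4196, 0.1164, 0.255]
tool_rot: [0.997, -0.079, 0.001, -0.0]
ft_force: [0.3, -0.7, 0.2]
grip_width: 0.0738
```

Call:
drive_tool([
  [[0.4,-1,0,0,0,0],[0.8,-1,0,0,0,0],[0.8,-1,0,0,0,0],[0.8,-1,0,0,0,0],[0.8,-1,0,0,0,0],[0.8,-1,0,0,0,0],[0.56,-0.35,0,0,0,-0.08],[0,0,0,0,0,0]],
])

```text
time: 24.55
position: [0.5442, -0.0421, 0.2539]
tool_rot: [0.996, -0.084, 0.001, 0.0]
ft_force: [-0.9, -0.4, -0.2]
grip_width: 0.074
```

Run:
```python
from h import *
im,K,C=snap("wrist","w11.png")
o=robot.get_obs();print(o["time"],np.round(o["position"],4),o["grip_width"],R.from_quat(o["tool_rot"]).as_euler('zyx',degrees=True),o["ft_force"])
```

```text
24.6 [ 0.5432 -0.0414  0.2536] 0.07396863765242431 [ 9.60641892e+00 -5.62949382e-02 -1.79970793e+02] [-0.12921951 -0.15728525 -0.79115185]
```

View pics/w11.png

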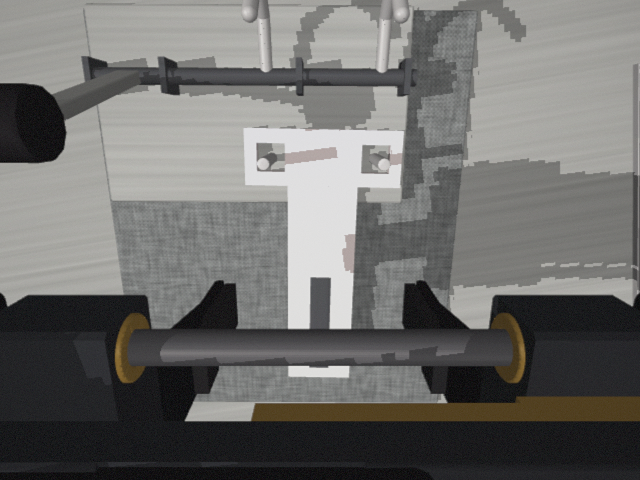

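Call:
drive_tool([
  [[0,0,-0.8,0,0,0],[0,0,-0.8,0,0,0],[0,0,-0.5,0,0,0],[0,0,-0.18,0,0,0],[0,0,0,0,0,0]],
])

```text
time: 25.22
position: [0.5434, -0.0415, 0.1965]
tool_rot: [0.997, -0.084, -0.0, -0.0]
ft_force: [0.2, 0.4, -0.2]
grip_width: 0.0744
```

Call:
drive_tool([
  [[0,0,0,0,0,0],[0,0,0,0,0,0],[0,0,0,0,0,0],[0,0,0,0,0,0],[0,0,0,0,0,0],[0,0,0.4,0,0,0],[0,0,0.6,0,0,0],[0,0,0.8,0,0,0]],
], grip=1, force=30)

```text
time: 26.22
position: [0.5435, -0.0419, 0.2426]
tool_rot: [0.996, -0.084, -0.0, -0.0]
ft_force: [-0.0, 0.8, 0.3]
grip_width: 0.0374
```

Run:
```python
from h import *
im,K,C=snap("wrist","w12.png")
o=robot.get_obs();print(o["time"],np.round(o["position"],4),o["grip_width"],R.from_quat(o["tool_rot"]).as_euler('zyx',degrees=True),o["ft_force"])
```

```text
26.275 [ 0.5444 -0.042   0.2451] 0.0370434013265972 [  9.60051094   0.26739061 179.92550906] [-0.60907071  0.37456447 -0.25167684]
```

View pics/w12.png

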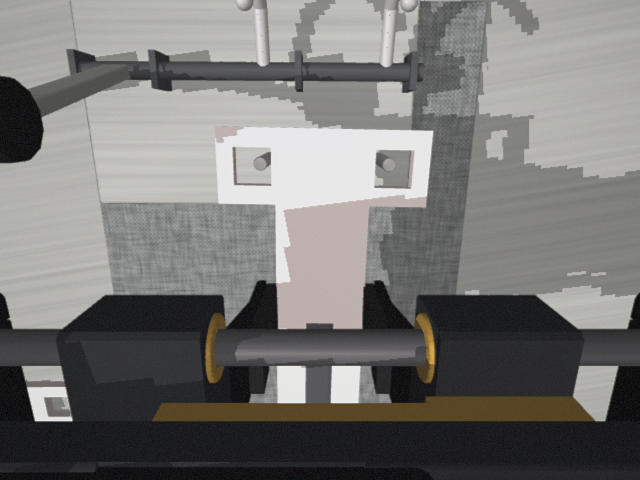

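Call:
drive_tool([
  [[-0.12,-0.7,0.4,0,0,0.1],[-0.12,-1,0,0,0,0.18],[-0.12,-1,0,0,0,0.18],[-0.12,-1,0,0,0,0.18],[-0.12,-1,0,0,0,0.18],[-0.12,-1,0,0,0,0.18],[-0.12,-1,0,0,0,0.18],[-0.12,-1,0,0,0,0.18]],
])

```text
time: 27.28
position: [0.5194, -0.2352, 0.2521]
tool_rot: [1.0, -0.012, 0.0, 0.0]
ft_force: [0.2, 1.2, -0.6]
grip_width: 0.037
```

Call:
drive_tool([
  [[-0.12,-1,0,0,0,0.18],[-0.12,-1,0,0,0,0.18],[-0.1,-0.92,0,0,0,0.18],[0,0,-0.5,0,0,0],[0,0,-0.9,0,0,0],[0,0,-0.7,0,0,0],[0,0,-0.2,0,0,0],[0,0,0,0,0,0]],
])

```text
time: 28.28
position: [0.5105, -0.3058, 0.1946]
tool_rot: [1.0, 0.016, -0.001, -0.001]
ft_force: [-2.8, 3.0, 7.4]
grip_width: 0.0372
```

Call:
drive_tool([
  [[0,0,0.04,0,0,0],[0,0,0,0,0,0],[0,0,0,0,0,0],[0,0,0.6,0,0,0],[0,0,1,0,0,0],[0,0,1,0,0,0],[-0.1,0.5,0.6,0,0,0],[-0.1,0.9,0,0,0,-0.1]],
], grip=0.2)

```text
time: 29.28
position: [0.5062, -0.2722, 0.2769]
tool_rot: [1.0, 0.01, 0.001, 0.001]
ft_force: [-0.5, 1.0, -0.2]
grip_width: 0.0695
```

Run:
```python
from h import *
im,K,C=snap("wrist","w13.png")
o=robot.get_obs();print(o["time"],np.round(o["position"],4),o["grip_width"],R.from_quat(o["tool_rot"]).as_euler('zyx',degrees=True),o["ft_force"])
```

```text
29.325 [ 0.5049 -0.2686  0.2759] 0.06937687836774098 [-1.20095662e+00 -1.11939049e-01 -1.79819492e+02] [-1.90851956  2.69198106 -0.71315451]
```

View pics/w13.png

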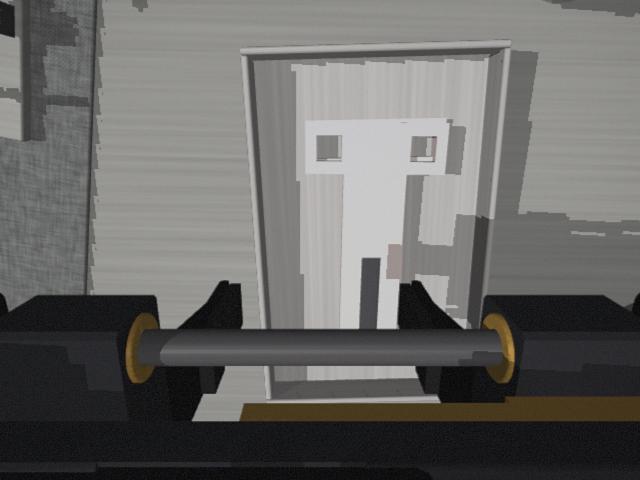

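Call:
drive_tool([
  [[-0.3,1,0,0,0,-0.095],[-0.3,1,0,0,0,-0.095],[-0.3,1,0,0,0,-0.095],[-0.3,1,0,0,0,-0.095],[-0.3,1,0,0,0,-0.095],[-0.3,1,0,0,0,-0.095],[-0.3,1,0,0,0,-0.095],[-0.3,1,0,0,0,-0.095]],
], grip=0.15)

```text
time: 30.32
position: [0.4455, -0.0713, 0.2751]
tool_rot: [1.0, -0.029, -0.0, -0.0]
ft_force: [-0.2, 1.4, 0.1]
grip_width: 0.074
```

Call:
drive_tool([
  [[-0.3,1,0,0,0,-0.095],[-0.3,1,0,0,0,-0.095],[-0.3,1,0,0,0,-0.095],[-0.1,1,0,0,0,-0.095],[0,1,0,0,0,-0.095],[0,1,0,0,0,-0.095],[0,1,0,0,0,-0.095],[0,1,0,0,0,-0.095]],
])

```text
time: 31.32
position: [0.4206, 0.1286, 0.2751]
tool_rot: [0.998, -0.069, -0.0, 0.0]
ft_force: [0.1, 0.3, 0.0]
grip_width: 0.0743
```

Call:
drive_tool([
  [[0,1,0,0,0,-0.095],[0,0.8,-0.5,0,0,-0.095],[0,0,-0.5,0,0,0],[0,0,0,0,0,0]],
])

```text
time: 31.82
position: [0.4204, 0.1723, 0.2491]
tool_rot: [0.997, -0.079, -0.001, 0.0]
ft_force: [-0.4, 0.2, -0.0]
grip_width: 0.074
```

Run:
```python
from h import *
im,K,C=snap("wrist","w14.png")
o=robot.get_obs();print(o["time"],np.round(o["position"],4),o["grip_width"],R.from_quat(o["tool_rot"]).as_euler('zyx',degrees=True),o["ft_force"])
```

```text
31.875 [0.4207 0.1721 0.2496] 0.07376039970964603 [ 9.08214793e+00 -1.10800418e-01  1.79976732e+02] [ 0.27100042 -0.18965869 -0.05254951]
```

View pics/w14.png

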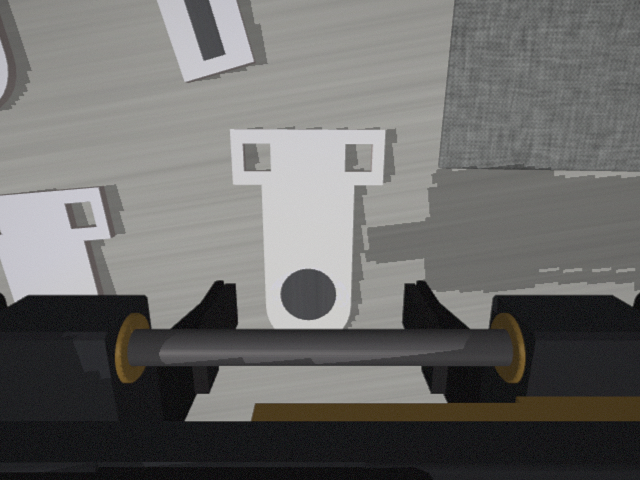

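Call:
drive_tool([
  [[-0.04,0.29,-0.8,0,0,0],[0,0,-0.9,0,0,0],[0,0,-0.7,0,0,0],[0,0,-0.23,0,0,0],[0,0,0,0,0,0]],
])

```text
time: 32.5
position: [0.4202, 0.1794, 0.1843]
tool_rot: [0.997, -0.079, -0.0, 0.0]
ft_force: [-0.3, 0.8, -0.0]
grip_width: 0.0739
```

Call:
drive_tool([
  [[0,0,0,0,0,0],[0,0,0,0,0,0],[0,0,0,0,0,0],[0,0,0,0,0,0],[0,0,0.3,0,0,0],[0,0,1,0,0,0],[0,-0.4,1,0,0,0],[0,-1,0.6,0,0,0]],
], grip=1, force=30)

```text
time: 33.5
position: [0.4201, 0.1451, 0.2581]
tool_rot: [0.997, -0.078, 0.001, -0.0]
ft_force: [-0.1, -0.1, -0.8]
grip_width: 0.0511
```

Call:
drive_tool([
  [[0.2,-1,0,0,0,0],[0.7,-1,0,0,0,0],[0.8,-1,0,0,0,0],[0.8,-1,0,0,0,-0.03],[0.8,-1,0,0,0,-0.03],[0.8,-1,0,0,0,-0.03],[0.83,-1,0,0,0,-0.03],[0,-0.46,0,0,0,0]],
])

```text
time: 34.5
position: [0.5445, -0.043, 0.2571]
tool_rot: [0.996, -0.086, 0.001, 0.0]
ft_force: [-0.2, -0.0, -0.5]
grip_width: 0.051
```

Call:
drive_tool([
  [[0,0,0,0,0,0],[0,0,0,0,0,0]],
])

```text
time: 34.75
position: [0.542, -0.0407, 0.2566]
tool_rot: [0.996, -0.085, -0.001, -0.0]
ft_force: [-0.4, 0.3, -0.1]
grip_width: 0.0512
```

Run:
```python
from h import *
im,K,C=snap("wrist","w15.png")
o=robot.get_obs();print(o["time"],np.round(o["position"],4),o["grip_width"],R.from_quat(o["tool_rot"]).as_euler('zyx',degrees=True),o["ft_force"])
cv2.imwrite("pics/w15z.png",cv2.resize(im[110:220,200:450],None,fx=3.2,fy=3.2,interpolation=cv2.INTER_CUBIC))
```

```text
34.8 [ 0.5422 -0.0406  0.2567] 0.0511209005167252 [ 9.73658407e+00 -1.04277971e-01 -1.79959344e+02] [ 0.26635982 -0.78207128  0.07350702]
```

View pics/w15z.png

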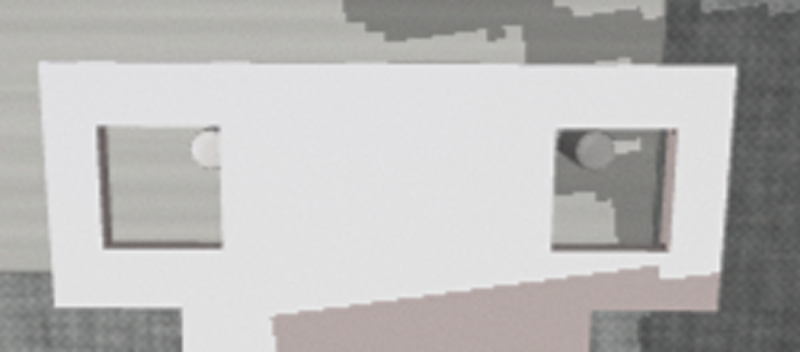

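Run:
```python
from h import *
im,K,C=load("w15.png")
p=cast([(249.7,168.4),(391.9,169.1)],K,C,.0784);d=p[0]-p[1]
print("holes",p.mean(0),np.linalg.norm(d),np.degrees(np.arctan2(d[1],d[0]))-90)
q=cast([(265,156.6),(385.6,156.9)],K,C,.048);e=q[0]-q[1]
print("posts",q.mean(0),np.linalg.norm(e),np.degrees(np.arctan2(e[1],e[0]))-90)
print("move",(q-p).mean(0))
```

```text
holes [ 0.60069454 -0.04993226  0.0784    ] 0.05655083832951401 -9.972782551654475
posts [ 0.60254961 -0.05241446  0.048     ] 0.05661030374877966 -9.836528643573587
move [ 0.00185507 -0.0024822  -0.0304    ]
```

Call:
drive_tool([
  [[0.07,-0.1,-0.4,0,0,0],[0,0,-0.5,0,0,0],[0,0,-0.5,0,0,0],[0,0,0,0,0,0]],
])

```text
time: 35.3
position: [0.5445, -0.0439, 0.2201]
tool_rot: [0.996, -0.085, -0.002, -0.0]
ft_force: [0.2, 0.3, -0.7]
grip_width: 0.0508
```

Call:
drive_tool([
  [[0,0,-0.4,0,0,0],[0,0,-0.4,0,0,0],[0,0,-0.15,0,0,0],[0,0,0,0,0,0],[0,0,0,0,0,0]],
])

```text
time: 35.92
position: [0.5452, -0.0441, 0.1982]
tool_rot: [0.996, -0.085, 0.0, 0.0]
ft_force: [-0.3, -0.6, -0.1]
grip_width: 0.0511
```

Call:
drive_tool([
  [[0,0,-0.04,0,0,0],[0,0,0,0,0,0],[0,0,0,0,0,0],[0,0,0.5,0,0,0],[0,0,1,0,0,0],[0,0,1,0,0,0],[0,0,0,0,0,0]],
], grip=0.15)

```text
time: 36.8
position: [0.5458, -0.0443, 0.2619]
tool_rot: [0.996, -0.085, 0.003, 0.001]
ft_force: [0.2, 0.2, -0.9]
grip_width: 0.0741
```

Run:
```python
from h import *
im,K,C=snap("wrist","w16.png")
o=robot.get_obs();print(o["time"],np.round(o["position"],4),o["grip_width"],R.from_quat(o["tool_rot"]).as_euler('zyx',degrees=True),o["ft_force"])
```

```text
36.85 [ 0.5453 -0.0442  0.2607] 0.07409426481592976 [9.78334178e+00 1.55655567e-01 1.79954679e+02] [ 0.48033283 -0.51719074  0.12760293]
```

View pics/w16.png

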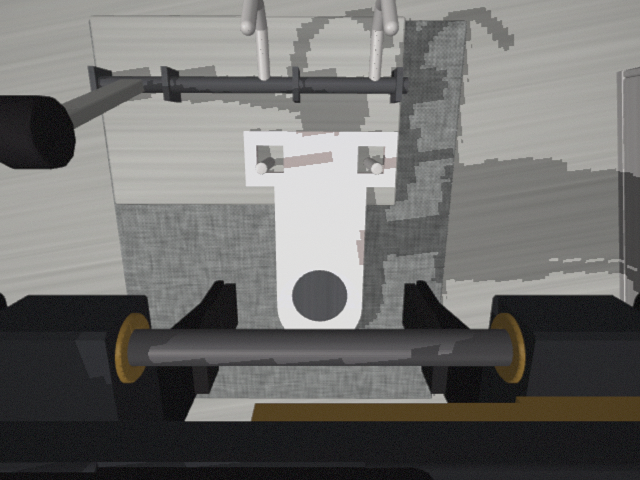

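Call:
drive_tool([
  [[-0.4,0.5,1,0,0,0],[-0.4,1,0.9,0,0,0.1],[-0.4,1,0.9,0,0,0.1],[-0.4,1,0.9,0,0,0.1],[0,1,0.9,0,0,0.1],[0,1,0,0,0,0.1],[0,1,0,0,0,0.1],[0,1,0,0,0,0.1]],
])

```text
time: 37.85
position: [0.5046, 0.1441, 0.3735]
tool_rot: [0.999, -0.049, -0.001, 0.0]
ft_force: [0.1, -0.2, -0.9]
grip_width: 0.0742
```

Call:
drive_tool([
  [[0,1,0,0,0,0.1],[0,1,0,0,0,0.1],[0,0.8,0,0,0,0],[0,0,0,0,0,0]],
])

```text
time: 38.35
position: [0.5048, 0.2143, 0.3739]
tool_rot: [0.999, -0.037, -0.001, 0.0]
ft_force: [0.1, -0.4, -0.5]
grip_width: 0.0741
```

Run:
```python
from h import *
im,K,C=snap("wrist","w17.png")
o=robot.get_obs();print(o["time"],np.round(o["position"],4),o["grip_width"],R.from_quat(o["tool_rot"]).as_euler('zyx',degrees=True),o["ft_force"])
```

```text
38.4 [0.5048 0.2136 0.374 ] 0.07402682038164227 [ 4.31418701e+00 -5.87980080e-02  1.79958607e+02] [-0.85207692  0.87152216 -0.81998006]
```

View pics/w17.png

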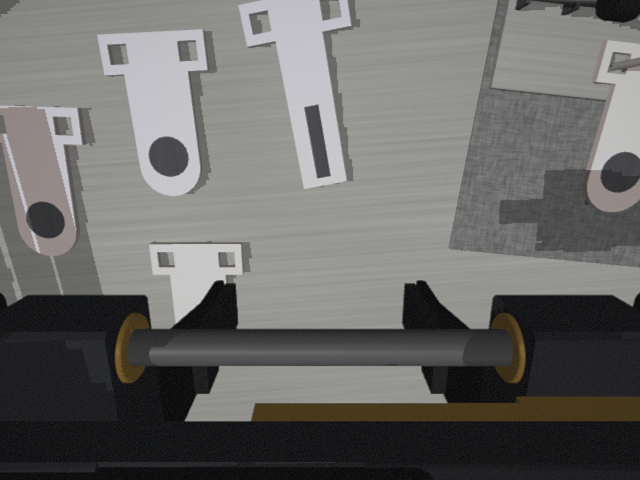

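Run:
```python
from h import *
im,K,C=load("w17.png")
p=cast([(247,46),(352,26),(325,184)],K,C,.006)[:,:2]
d=(p[0]+p[1])/2-p[2];e=p[0]-p[1];L=np.linalg.norm(d);f=d/L
print("long1 w",np.linalg.norm(e),"L",L,np.degrees(np.arctan2(d[1],d[0])),np.degrees(np.arctan2(e[1],e[0]))-90,"grasp",p[2]+.075*f)
card("B",(98,36),(204,30),(168,156),K,C)
cv2.imwrite("pics/w17z.png",cv2.resize(im[0:200,90:370],None,fx=2.8,fy=2.8,interpolation=cv2.INTER_CUBIC))
```

```text
long1 w 0.0850593150411113 L 0.11977190893226007 5.8908839207223895 5.545291276312483 grasp [0.60505542 0.216642  ]
B w 0.0849 L 0.0960 yaw -2.2/-1.3 head [0.6455 0.3392] grasp [0.5855 0.3415]
```

View pics/w17z.png

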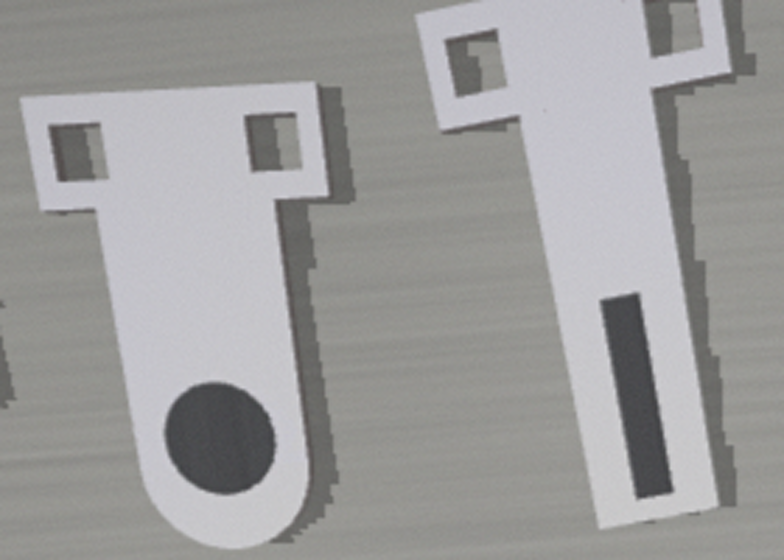

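Call:
drive_tool([
  [[0.8,0.03,-1,0,0,0.33],[0.8,0.03,-1,0,0,0.33],[0.8,0.03,-1,0,0,0.33],[0.8,0.03,-1,0,0,0.33],[0.8,0.03,-1,0,0,0.34],[0,0,0,0,0,0],[0,0,0,0,0,0]],
], grip=0.25)

```text
time: 39.28
position: [0.6046, 0.2165, 0.2499]
tool_rot: [0.999, 0.048, -0.0, 0.0]
ft_force: [0.8, 0.2, 0.3]
grip_width: 0.0653
```

Call:
drive_tool([
  [[0,0,-0.8,0,0,0],[0,0,-0.9,0,0,0],[0,0,-0.7,0,0,0],[0,0,-0.2,0,0,0],[0,0,0,0,0,0]],
])

```text
time: 39.9
position: [0.605, 0.2172, 0.1842]
tool_rot: [0.999, 0.049, -0.0, 0.0]
ft_force: [0.1, 0.4, 0.9]
grip_width: 0.0652
```

Call:
drive_tool([
  [[0,0,-0.02,0,0,0],[0,0,0,0,0,0],[0,0,0,0,0,0],[0,0,0,0,0,0],[0,0,0.3,0,0,0],[0,0,0.8,0,0,0],[0,0,1,0,0,0],[-0.3,0,0.8,0,0,0]],
], grip=1, force=30)

```text
time: 40.9
position: [0.5981, 0.2171, 0.259]
tool_rot: [0.999, 0.048, 0.002, -0.0]
ft_force: [-0.1, -0.0, -0.1]
grip_width: 0.0372
```

Run:
```python
from h import *
im,K,C=snap("wrist","w18.png")
o=robot.get_obs();print(o["time"],np.round(o["position"],4),o["grip_width"],R.from_quat(o["tool_rot"]).as_euler('zyx',degrees=True),o["ft_force"])
```

```text
40.95 [0.5973 0.2175 0.2612] 0.037073817253313414 [  -5.58931488    0.25207378 -179.94594743] [-0.60669831 -0.85646352  0.27031542]
```

View pics/w18.png

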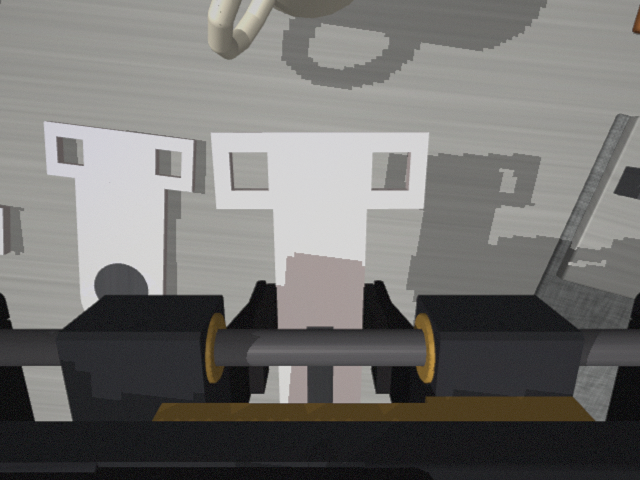

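Call:
drive_tool([
  [[-0.85,-1,0,0,0,0],[-0.85,-1,0,0,0,0],[-0.85,-1,0,0,0,0],[-0.85,-1,0,0,0,0],[-0.85,-1,0,0,0,0],[-0.85,-1,0,0,0,0],[0,-1,0,0,0,0],[0,-1,0,0,0,0]],
])

```text
time: 41.95
position: [0.4695, 0.0165, 0.257]
tool_rot: [0.999, 0.049, 0.0, 0.0]
ft_force: [1.6, 0.3, 0.4]
grip_width: 0.0374
```

Call:
drive_tool([
  [[0,-1,0,0,0,0],[0,-1,0,0,0,0],[0,-1,0,0,0,0],[0,-1,0,0,0,0],[0,-1,0,0,0,0],[0,-1,0,0,0,0],[0,-1,0,0,0,0],[0.34,-1,0,0,0,-0.12]],
])

```text
time: 42.95
position: [0.4778, -0.1833, 0.2568]
tool_rot: [0.999, 0.042, -0.001, -0.0]
ft_force: [0.1, 0.6, -0.8]
grip_width: 0.0373
```

Call:
drive_tool([
  [[0.34,-1,0,0,0,-0.12],[0.34,-1,0,0,0,-0.12],[0.34,-1,0,0,0,-0.12],[0.34,-1,0,0,0,-0.12],[0,-0.95,0,0,0,0],[0,0,0,0,0,0],[0,0,-0.8,0,0,0]],
])

```text
time: 43.82
position: [0.5124, -0.3065, 0.2376]
tool_rot: [1.0, 0.017, 0.001, 0.0]
ft_force: [0.3, 0.2, -0.5]
grip_width: 0.0373
```

Run:
```python
from h import *
im,K,C=snap("wrist","w19.png")
o=robot.get_obs();print(o["time"],np.round(o["position"],4),o["grip_width"],R.from_quat(o["tool_rot"]).as_euler('zyx',degrees=True),o["ft_force"])
```

```text
43.875 [ 0.5113 -0.3053  0.2343] 0.03676608089412101 [  -1.96653948   -0.193064   -179.80894688] [-0.69625452  0.19801569 -1.98777128]
```

View pics/w19.png

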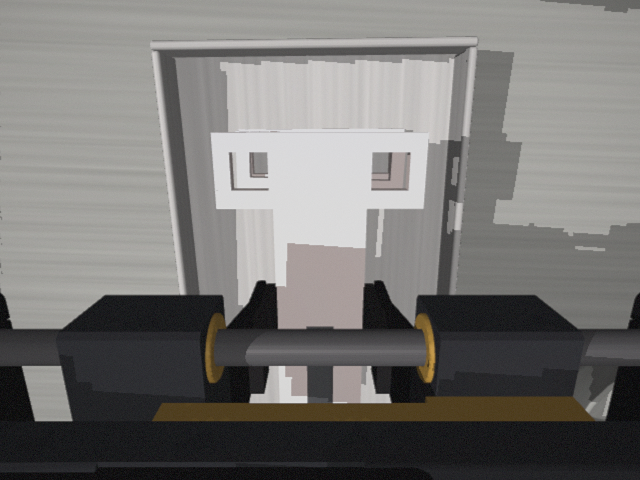

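Call:
drive_tool([
  [[0,0,-0.7,0,0,0],[0,0,-0.5,0,0,0],[0,0,-0.15,0,0,0],[0,0,0,0,0,0]],
])

```text
time: 44.38
position: [0.5126, -0.3065, 0.2024]
tool_rot: [1.0, 0.017, -0.0, -0.0]
ft_force: [-0.3, -0.5, -1.0]
grip_width: 0.0373
```

Call:
drive_tool([
  [[0,0,0,0,0,0],[0,0,0,0,0,0],[0,0,0,0,0,0],[0,0,0.6,0,0,0],[0,0,1,0,0,0],[0,0,1,0,0,0],[0,0,0.6,0,0,0],[0,0.2,0,0,0,0]],
], grip=0.2)

```text
time: 45.38
position: [0.5129, -0.302, 0.2845]
tool_rot: [1.0, 0.017, 0.001, 0.001]
ft_force: [0.7, -0.0, -0.8]
grip_width: 0.0696
```

Run:
```python
from h import *
im,K,C=snap("wrist","w20.png")
o=robot.get_obs();print(o["time"],np.round(o["position"],4),o["grip_width"],R.from_quat(o["tool_rot"]).as_euler('zyx',degrees=True),o["ft_force"])
```

```text
45.425 [ 0.5124 -0.3008  0.2832] 0.06968794719906568 [-1.97381612e+00  1.28378303e-02 -1.79986025e+02] [ 0.27032374  0.37775525 -0.19736171]
```

View pics/w20.png

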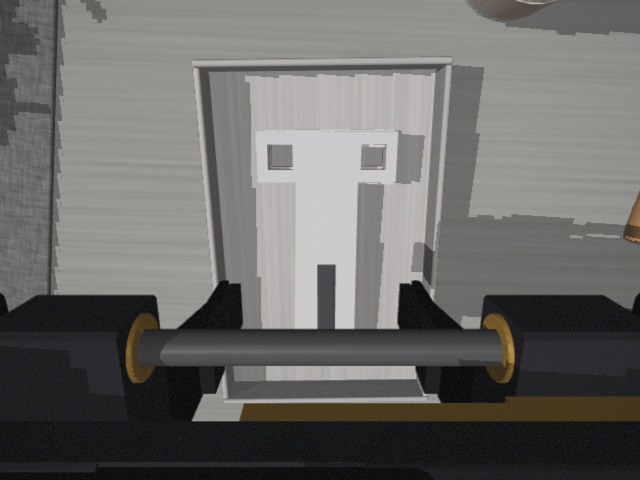

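Call:
drive_tool([
  [[-0.4,1,0,0,0,-0.04],[-0.4,1,0,0,0,-0.04],[-0.4,1,0,0,0,-0.04],[-0.4,1,0,0,0,-0.04],[-0.4,1,0,0,0,-0.04],[-0.3,1,0,0,0,-0.04],[-0.3,1,0,0,0,-0.04],[-0.3,1,0,0,0,-0.04]],
], grip=0.15)

```text
time: 46.42
position: [0.4393, -0.1005, 0.2819]
tool_rot: [1.0, 0.0, -0.001, -0.001]
ft_force: [-0.3, 0.6, 0.7]
grip_width: 0.0741
```

Call:
drive_tool([
  [[-0.2,1,0,0,0,-0.04],[-0.2,1,0,0,0,-0.04],[-0.2,1,0,0,0,-0.04],[-0.2,1,0,0,0,-0.04],[-0.2,1,0,0,0,-0.04],[-0.1,1,0,0,0,-0.04],[0,1,0,0,0,-0.04],[0,1,0,0,0,-0.04]],
])

```text
time: 47.42
position: [0.4119, 0.0993, 0.282]
tool_rot: [1.0, -0.016, -0.001, -0.0]
ft_force: [0.1, -0.1, -0.5]
grip_width: 0.0742
```

Call:
drive_tool([
  [[0,1,0,0,0,-0.04],[0,1,0,0,0,-0.04],[0,1,0,0,0,-0.04],[0,1,0,0,0,-0.04],[0,1,0,0,0,-0.04],[0,1,0,0,0,-0.04],[0,1,0,0,0,-0.04],[0,1,0,0,0,-0.04]],
])

```text
time: 48.42
position: [0.4118, 0.2991, 0.2816]
tool_rot: [0.999, -0.033, -0.001, 0.001]
ft_force: [0.2, -0.4, -0.4]
grip_width: 0.0739
```

Call:
drive_tool([
  [[0,1,0,0,0,-0.04],[0,0,0,0,0,0]],
])

```text
time: 48.68
position: [0.412, 0.3245, 0.2818]
tool_rot: [0.999, -0.034, -0.001, 0.0]
ft_force: [-0.3, 0.1, 0.3]
grip_width: 0.0739
```

Run:
```python
from h import *
im,K,C=snap("wrist","w21.png")
o=robot.get_obs();print(o["time"],np.round(o["position"],4),o["grip_width"],R.from_quat(o["tool_rot"]).as_euler('zyx',degrees=True),o["ft_force"])
```

```text
48.725 [0.4118 0.3236 0.2818] 0.07376616938144363 [ 3.92069783e+00 -1.13367723e-01  1.79930207e+02] [-0.11408931 -0.19029339  0.07285226]
```

View pics/w21.png

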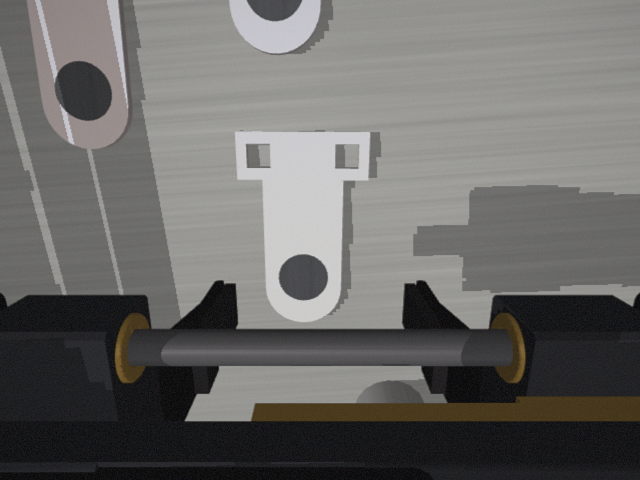

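Run:
```python
from h import *
im,K,C=load("w21.png")
card("A",(235.5,132),(369.5,132),(303.5,277),K,C)
card("A end",(235.5,132),(369.5,132),(303.5,321.5),K,C)
```

```text
A w 0.0837 L 0.0970 yaw -4.1/-3.8 head [0.4696 0.3325] grasp [0.4097 0.3368]
A end w 0.0837 L 0.1312 yaw -4.2/-3.8 head [0.4696 0.3326] grasp [0.4098 0.337 ]
```

Call:
drive_tool([
  [[-0.09,0.53,-0.8,0,0,-0.02],[0,0,-1,0,0,0],[0,0,-1,0,0,0],[0,0,-0.8,0,0,0],[0,0,-0.3,0,0,0],[0,0,0,0,0,0],[0,0,0,0,0,0]],
])

```text
time: 49.6
position: [0.4106, 0.3365, 0.1859]
tool_rot: [0.999, -0.036, 0.0, -0.0]
ft_force: [0.6, -0.0, -0.2]
grip_width: 0.0736
```

Call:
drive_tool([
  [[0,0,0,0,0,0],[0,0,0,0,0,0],[0,0,0,0,0,0],[0,0,0,0,0,0],[0,0,0.3,0,0,0],[0,0,0.8,0,0,0],[0,0,1,0,0,0],[0,-0.5,0.9,0,0,0]],
], grip=1, force=30)

```text
time: 50.6
position: [0.4103, 0.3245, 0.2613]
tool_rot: [0.999, -0.036, 0.0, -0.0]
ft_force: [0.3, -0.2, -0.9]
grip_width: 0.0508
```

Run:
```python
from h import *
im,K,C=snap("wrist","w22.png");s=snap("side","s22.png")[0]
o=robot.get_obs();print(o["time"],np.round(o["position"],4),o["grip_width"],R.from_quat(o["tool_rot"]).as_euler('zyx',degrees=True),o["ft_force"])
cv2.imwrite("pics/s22z.png",cv2.resize(s[200:440,180:500],None,fx=2.4,fy=2.4))
```

```text
50.7 [0.4107 0.3238 0.2624] 0.051016058472686567 [   4.18997538    0.20058615 -179.9069826 ] [ 0.25243139  0.46411605 -0.45251192]
```

View pics/w22.png

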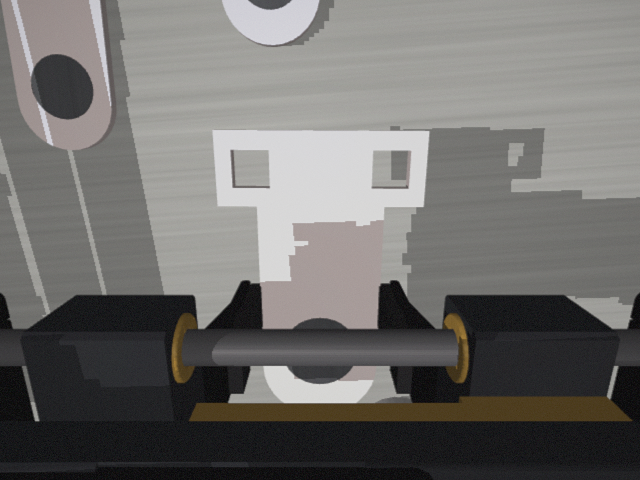

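View pics/s22z.png

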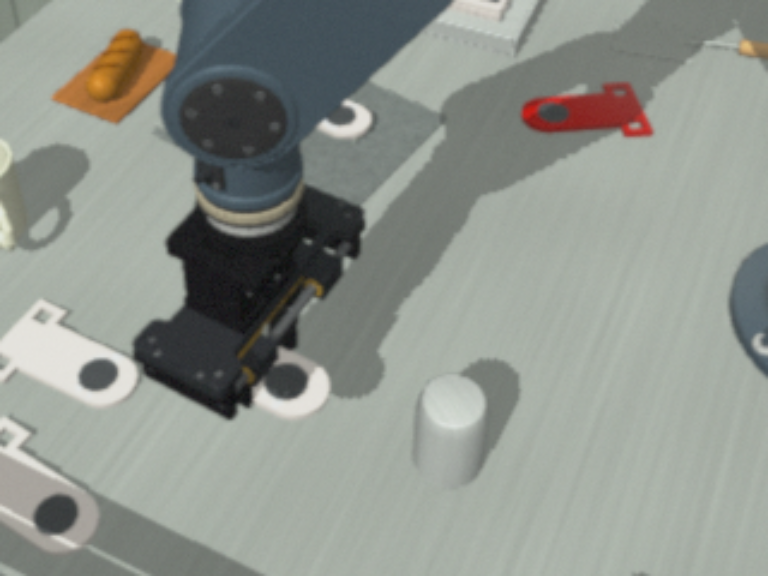

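Call:
drive_tool([
  [[0.3,-1,0,0,0,-0.06],[0.3,-1,0,0,0,-0.06],[0.3,-1,0,0,0,-0.06],[0.3,-1,0,0,0,-0.06],[0.3,-1,0,0,0,-0.06],[0.3,-1,0,0,0,-0.06],[0.3,-1,0,0,0,-0.06],[0.3,-1,0,0,0,-0.06]],
], force=35)

```text
time: 51.7
position: [0.4705, 0.1235, 0.2595]
tool_rot: [0.998, -0.061, -0.0, -0.0]
ft_force: [0.3, -0.8, -0.1]
grip_width: 0.0509
```

Call:
drive_tool([
  [[0.45,-1,0,0,0,-0.06],[0.45,-1,0,0,0,-0.06],[0.45,-1,0,0,0,-0.06],[0.45,-1,0,0,0,-0.06],[0.45,-1,0,0,0,-0.06],[0.45,-1,0,0,0,-0.06],[0.24,-0.68,0,0,0,-0.06],[0,0,0,0,0,0]],
])

```text
time: 52.7
position: [0.5441, -0.0437, 0.2598]
tool_rot: [0.996, -0.084, -0.0, -0.0]
ft_force: [-0.4, -0.7, -0.3]
grip_width: 0.0506
```

Run:
```python
from h import *
im,K,C=snap("wrist","w23.png")
o=robot.get_obs();print(o["time"],np.round(o["position"],4),o["grip_width"],R.from_quat(o["tool_rot"]).as_euler('zyx',degrees=True),o["ft_force"])
cv2.imwrite("pics/w23z.png",cv2.resize(im[110:220,200:450],None,fx=3.2,fy=3.2,interpolation=cv2.INTER_CUBIC))
```

```text
52.75 [ 0.5435 -0.0428  0.2598] 0.050481018799837386 [ 9.60181197e+00 -7.89044279e-02 -1.79956451e+02] [ 0.08193162  0.26859347 -0.75699558]
```

View pics/w23z.png

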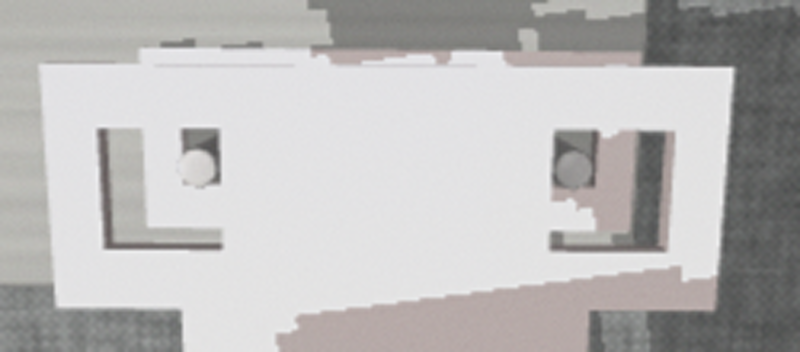

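Call:
drive_tool([
  [[0,0,-0.5,0,0,0],[0,0,-0.6,0,0,0],[0,0,-0.5,0,0,0],[0,0,-0.4,0,0,0],[0,0,-0.2,0,0,0],[0,0,0,0,0,0],[0,0,0,0,0,0]],
])

```text
time: 53.62
position: [0.544, -0.043, 0.2055]
tool_rot: [0.997, -0.083, 0.0, 0.0]
ft_force: [-0.4, -0.8, -0.4]
grip_width: 0.0505
```

Call:
drive_tool([
  [[0,0,0,0,0,0],[0,0,0,0,0,0],[0,0,0,0,0,0],[0,0,0.5,0,0,0],[0,0,1,0,0,0],[0,0,0.6,0,0,0],[0,0,0,0,0,0]],
], grip=0.15)

```text
time: 54.5
position: [0.5443, -0.043, 0.2593]
tool_rot: [0.997, -0.083, 0.002, 0.0]
ft_force: [0.1, 0.8, -0.3]
grip_width: 0.0742
```

Run:
```python
from h import *
im,K,C=snap("wrist","w24.png")
o=robot.get_obs();print(o["time"],np.round(o["position"],4),o["grip_width"],R.from_quat(o["tool_rot"]).as_euler('zyx',degrees=True),o["ft_force"])
```

```text
54.55 [ 0.5439 -0.0429  0.2584] 0.07386534243241814 [9.54780166e+00 8.14842370e-02 1.79977640e+02] [-0.39346464 -0.0333063  -1.02160979]
```

View pics/w24.png

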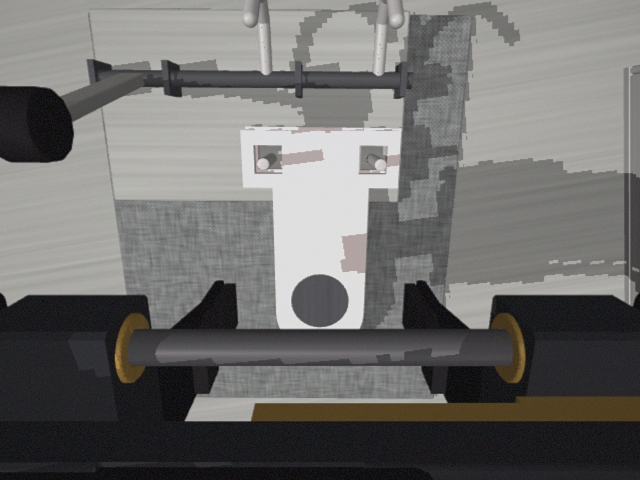

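Call:
drive_tool([
  [[-0.6,0.5,0.8,0,0,0],[-0.5,1,0.8,0,0,0.1],[0,1,0,0,0,0.1],[0,1,0,0,0,0.1],[0,1,0,0,0,0.1],[0,1,0,0,0,0.1],[0,1,0,0,0,0.1],[0.2,1,0,0,0,0.1]],
])

```text
time: 55.55
position: [0.5206, 0.1454, 0.2967]
tool_rot: [0.999, -0.046, -0.001, 0.0]
ft_force: [0.5, 0.3, 0.2]
grip_width: 0.0741
```

Call:
drive_tool([
  [[0.3,1,0,0,0,0.1],[0.3,1,0,0,0,0.1],[0.3,1,0,0,0,0.1],[0.3,1,0,0,0,0.1],[0.3,1,0,0,0,0.1],[0.3,1,0,0,0,0.05],[0.3,1,0,0,0,0],[0,0.6,0,0,0,0]],
])

```text
time: 56.55
position: [0.5738, 0.3356, 0.2966]
tool_rot: [1.0, -0.018, -0.001, 0.0]
ft_force: [0.1, 0.3, 0.0]
grip_width: 0.0743
```

Call:
drive_tool([
  [[0,0,0,0,0,0],[0,0,0,0,0,0]],
])

```text
time: 56.8
position: [0.5734, 0.3339, 0.2973]
tool_rot: [1.0, -0.018, -0.001, 0.001]
ft_force: [-0.6, -0.5, -0.5]
grip_width: 0.0741
```

Run:
```python
from h import *
im,K,C=snap("wrist","w25.png")
o=robot.get_obs();print(o["time"],np.round(o["position"],4),o["grip_width"],R.from_quat(o["tool_rot"]).as_euler('zyx',degrees=True),o["ft_force"])
```

```text
56.85 [0.5735 0.3337 0.2975] 0.07392079817707008 [ 2.08695905e+00 -6.45424122e-02  1.79955798e+02] [ 0.55363663 -0.19081801  0.19722618]
```

View pics/w25.png

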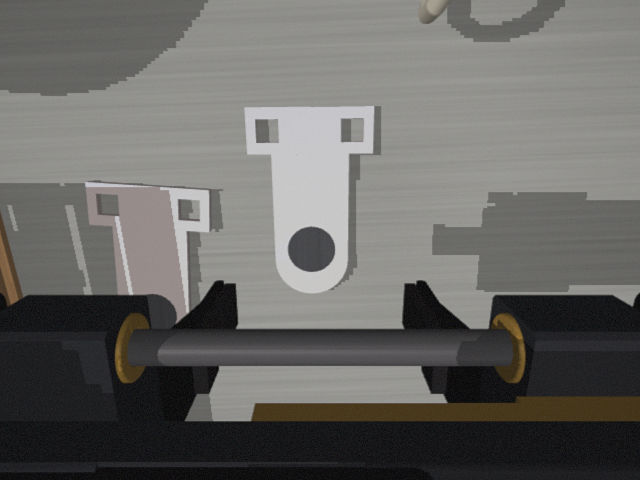

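Run:
```python
from h import *
im,K,C=load("w25.png")
card("B",(246,108),(374,106.5),(311.5,249),K,C)
card("B end",(246,108),(374,106.5),(312,293),K,C)
p=cast([(87,184),(210,190)],K,C,.006);print(p)
```

```text
B w 0.0834 L 0.0969 yaw -1.7/-1.4 head [0.6457 0.3386] grasp [0.5857 0.3404]
B end w 0.0834 L 0.1312 yaw -1.7/-1.4 head [0.6457 0.3386] grasp [0.5857 0.3404]
[[0.61602218 0.49322562 0.006     ]
 [0.60894657 0.40927652 0.006     ]]
```

Call:
drive_tool([
  [[0.25,0.14,-0.8,0,0,0.03],[0.24,0.13,-1,0,0,0],[0,0,-1,0,0,0],[0,0,-1,0,0,0],[0,0,-0.6,0,0,0],[0,0,-0.18,0,0,0],[0,0,0,0,0,0],[0,0,0,0,0,0]],
])

```text
time: 57.85
position: [0.5864, 0.3414, 0.1836]
tool_rot: [1.0, -0.016, 0.001, -0.0]
ft_force: [-0.5, 0.8, -0.3]
grip_width: 0.074
```

Call:
drive_tool([
  [[0,0,0,0,0,0],[0,0,0,0,0,0],[0,0,0,0,0,0],[0,0,0,0,0,0],[0,0,0.3,0,0,0],[0,0,0.8,0,0,0],[0,0,1,0,0,0],[-0.3,-0.5,1,0,0,0]],
], grip=1, force=30)

```text
time: 58.85
position: [0.5791, 0.3295, 0.2632]
tool_rot: [1.0, -0.016, 0.002, -0.001]
ft_force: [-0.3, -0.5, -0.3]
grip_width: 0.0514
```

Run:
```python
from h import *
im,K,C=snap("wrist","w26.png")
o=robot.get_obs();print(o["time"],np.round(o["position"],4),o["grip_width"],R.from_quat(o["tool_rot"]).as_euler('zyx',degrees=True),o["ft_force"])
```

```text
58.9 [0.5789 0.3282 0.2665] 0.05115593348911106 [   1.85255872    0.30843271 -179.93316679] [-0.41839364 -0.45837649  1.56883029]
```

View pics/w26.png

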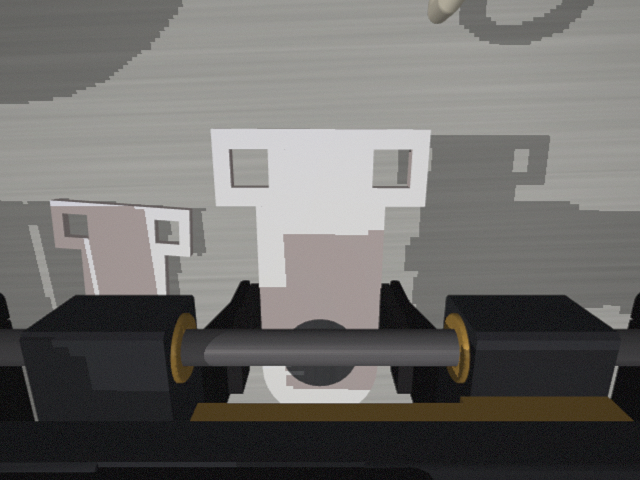

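Call:
drive_tool([
  [[-0.6,-1,0,0,0,-0.09],[-0.6,-1,0,0,0,-0.09],[-0.6,-1,0,0,0,-0.09],[-0.6,-1,0,0,0,-0.09],[-0.6,-1,0,0,0,-0.09],[-0.6,-1,0,0,0,-0.09],[0,-1,0,0,0,-0.09],[0,-1,0,0,0,-0.09]],
])

```text
time: 59.9
position: [0.4888, 0.1283, 0.2616]
tool_rot: [0.999, -0.054, 0.001, -0.0]
ft_force: [0.3, -0.7, -0.5]
grip_width: 0.0517
```

Call:
drive_tool([
  [[0,-1,0,0,0,-0.09],[0.42,-1,0,0,0,-0.09],[0.42,-1,0,0,0,-0.09],[0.42,-1,0,0,0,-0.09],[0.42,-1,0,0,0,-0.09],[0.42,-1,0,0,0,-0.09],[0.11,-0.86,0,0,0,-0.02],[0,0,0,0,0,0]],
])

```text
time: 60.9
position: [0.5446, -0.0439, 0.2615]
tool_rot: [0.996, -0.085, 0.001, 0.0]
ft_force: [0.1, 0.0, 0.0]
grip_width: 0.0509
```

Run:
```python
from h import *
im,K,C=snap("wrist","w27.png")
o=robot.get_obs();print(o["time"],np.round(o["position"],4),o["grip_width"],R.from_quat(o["tool_rot"]).as_euler('zyx',degrees=True),o["ft_force"])
cv2.imwrite("pics/w27z.png",cv2.resize(im[110:220,200:450],None,fx=3.2,fy=3.2,interpolation=cv2.INTER_CUBIC))
```

```text
60.95 [ 0.544  -0.0429  0.2613] 0.051400268533509055 [ 9.63411213e+00  5.42126275e-02 -1.79996355e+02] [ 0.08623623 -0.11015885 -0.06216659]
```

View pics/w27z.png

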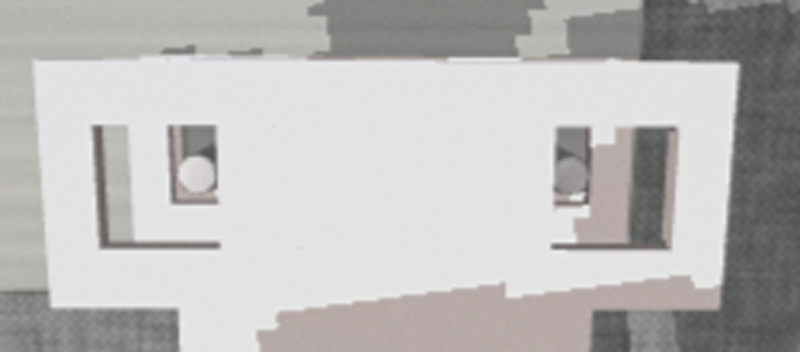

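Call:
drive_tool([
  [[0,0,-0.5,0,0,0],[0,0,-0.6,0,0,0],[0,0,-0.5,0,0,0],[0,0,-0.35,0,0,0],[0,0,-0.13,0,0,0],[0,0,0,0,0,0],[0,0,0,0,0,0]],
])

```text
time: 61.82
position: [0.544, -0.0427, 0.2091]
tool_rot: [0.997, -0.083, 0.0, 0.0]
ft_force: [-0.2, -0.1, -0.7]
grip_width: 0.0515
```

Call:
drive_tool([
  [[0,0,0,0,0,0],[0,0,0,0,0,0],[0,0,0,0,0,0],[0,0,0.5,0,0,0],[0,0,1,0,0,0],[0,0,0.6,0,0,0],[0,0,0,0,0,0]],
], grip=0.15)

```text
time: 62.7
position: [0.5442, -0.0427, 0.2628]
tool_rot: [0.997, -0.083, 0.002, 0.0]
ft_force: [0.1, -0.1, 0.2]
grip_width: 0.074
```

Run:
```python
from h import *
im,K,C=snap("wrist","w28.png")
o=robot.get_obs();print(o["time"],np.round(o["position"],4),o["grip_width"],R.from_quat(o["tool_rot"]).as_euler('zyx',degrees=True),o["ft_force"])
```

```text
62.75 [ 0.5439 -0.0426  0.2619] 0.07391298176616823 [9.54554748e+00 8.20219375e-02 1.79976557e+02] [ 0.43076845 -0.23889731  0.36826989]
```

View pics/w28.png

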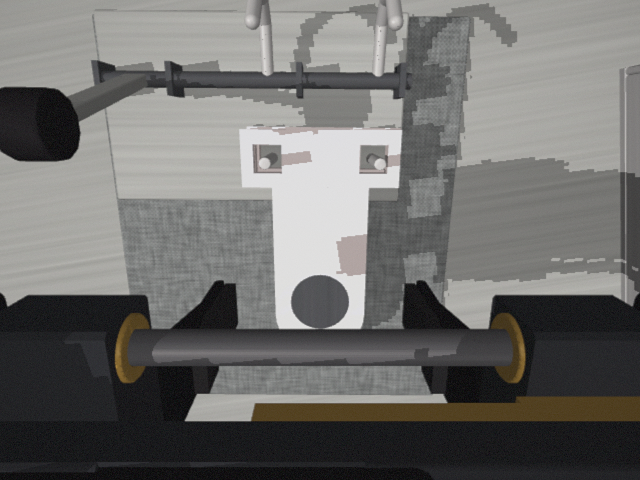

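Run:
```python
from h import *
t=snap("top","t28.png")[0];s=snap("side","s28.png")[0]
cv2.imwrite("pics/t28z.png",cv2.resize(t[180:340,20:260],None,fx=3.2,fy=3.2,interpolation=cv2.INTER_CUBIC))
cv2.imwrite("pics/s28z.png",cv2.resize(s[320:480,20:320],None,fx=2.6,fy=2.6,interpolation=cv2.INTER_CUBIC))
```

```text
(no output)
```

View pics/t28z.png

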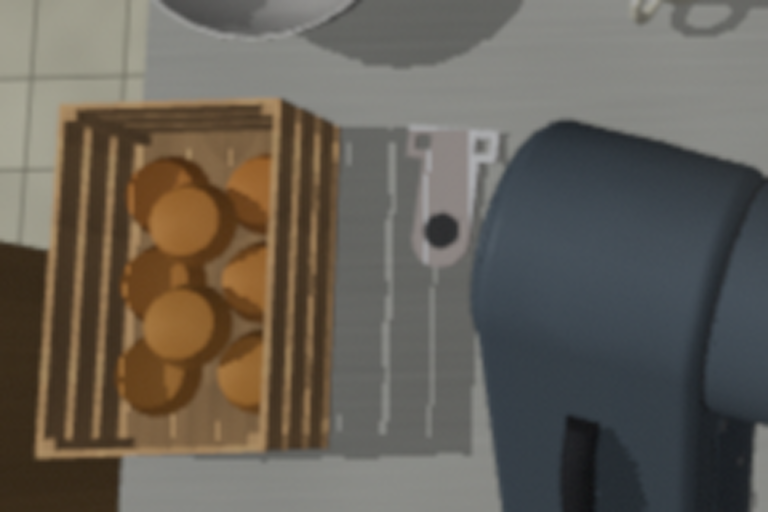

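View pics/s28z.png

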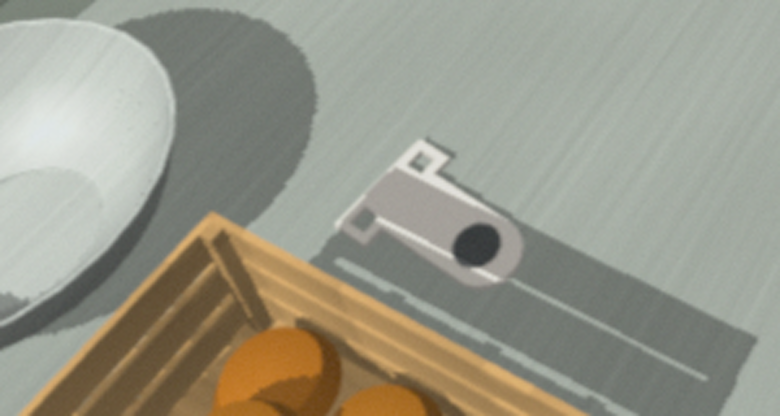

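Run:
```python
from h import *
K,C=pose("top")
print(cast([(125.6,219),(122.5,321)],K,C,0))
for z in (.1,.12,.15,.18): print(z,cast([(108,212),(103,322)],K,C,z)[:,:2].round(3).tolist())
q=lambda x,y:(20+x/3.2,180+y/3.2)
print(cast([q(408,126),q(507,130),q(440,229)],K,C,.006))
```

```text
[[0.62045032 0.55921055 0.        ]
 [0.31698418 0.55742944 0.        ]]
0.1 [[0.62, 0.565], [0.317, 0.566]]
0.12 [[0.615, 0.556], [0.317, 0.556]]
0.15 [[0.608, 0.541], [0.317, 0.542]]
0.18 [[0.601, 0.527], [0.318, 0.528]]
[[0.61607274 0.49079417 0.006     ]
 [0.60955139 0.39786565 0.006     ]
 [0.51763129 0.45832784 0.006     ]]
```

Call:
drive_tool([
  [[-0.6,0.5,0.8,0,0,0],[-0.5,1,0.8,0,0,0],[0,1,0,0,0,0],[0,1,0,0,0,0],[0,1,0,0,0,0],[0,1,0,0,0,0],[0,1,0,0,0,0],[0,1,0,0,0,0]],
], grip=0)

```text
time: 63.85
position: [0.516, 0.1456, 0.3002]
tool_rot: [0.997, -0.083, -0.001, 0.0]
ft_force: [0.0, -0.4, -0.5]
grip_width: 0.0868
```

Call:
drive_tool([
  [[0,1,0,0,0,0.05],[0,1,0,0,0,0.05],[0,1,0,0,0,0.05],[0,1,0,0,0,0.05],[0,1,0,0,0,0.05],[0,1,0,0,0,0.05],[0,1,0,0,0,0.05],[0,1,0,0,0,0.05]],
])

```text
time: 64.85
position: [0.516, 0.3456, 0.2999]
tool_rot: [0.998, -0.062, -0.001, 0.001]
ft_force: [0.1, -0.6, 0.3]
grip_width: 0.0874
```

Call:
drive_tool([
  [[0,1,0,0,0,0],[0,1,0,0,0,0],[0,0,0,0,0,0]],
])

```text
time: 65.22
position: [0.5158, 0.3961, 0.3]
tool_rot: [0.998, -0.061, -0.001, 0.0]
ft_force: [0.8, -0.4, -0.8]
grip_width: 0.0869
```

Run:
```python
from h import *
im,K,C=snap("wrist","w29.png")
o=robot.get_obs();print(o["time"],np.round(o["position"],4),o["grip_width"],R.from_quat(o["tool_rot"]).as_euler('zyx',degrees=True),o["ft_force"])
```

```text
65.275 [0.5158 0.395  0.3   ] 0.08688626412404353 [ 7.06632851e+00 -1.05346873e-01  1.79919068e+02] [-0.58130846 -1.29824148 -0.68245907]
```

View pics/w29.png

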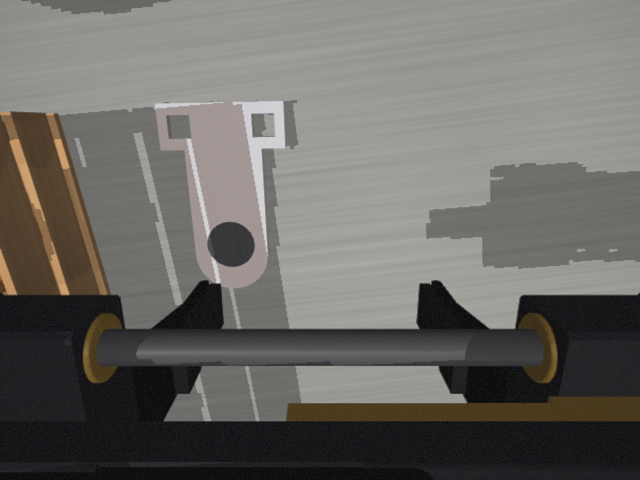

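Run:
```python
from h import *
im,K,C=load("w29.png")
card("C",(155,105.5),(283.5,101.5),(231,244),K,C)
card("C end",(155,105.5),(283.5,101.5),(232,288.5),K,C)
print(cast([(60,115),(105,290)],K,C,0))
```

```text
C w 0.0846 L 0.0964 yaw -5.9/-5.3 head [0.5979 0.4533] grasp [0.5382 0.4595]
C end w 0.0846 L 0.1312 yaw -6.8/-5.3 head [0.5979 0.4536] grasp [0.5384 0.4607]
[[0.61906987 0.56141757 0.        ]
 [0.49069666 0.56593616 0.        ]]
```

Call:
drive_tool([
  [[0.45,1,-0.5,0,0,0.07],[0.45,1,-0.8,0,0,0.07],[0,0.08,-1,0,0,0],[0,0,-0.8,0,0,0],[0,0,0,0,0,0]],
])

```text
time: 65.9
position: [0.538, 0.4454, 0.2213]
tool_rot: [0.998, -0.055, -0.002, 0.002]
ft_force: [-0.5, -0.4, -0.2]
grip_width: 0.0868
```

Run:
```python
from h import *
im,K,C=snap("wrist","w30.png");s=snap("side","s30.png")[0]
o=robot.get_obs();print(o["time"],np.round(o["position"],4),o["grip_width"],R.from_quat(o["tool_rot"]).as_euler('zyx',degrees=True),o["ft_force"])
cv2.imwrite("pics/s30z.png",cv2.resize(s[240:480,20:320],None,fx=2.5,fy=2.5,interpolation=cv2.INTER_CUBIC))
```

```text
66.0 [0.5391 0.4462 0.2239] 0.08683294456157416 [ 6.35353322e+00 -7.43024451e-03  1.79987408e+02] [ 0.35929998 -0.14794752  0.00337967]
```

View pics/w30.png

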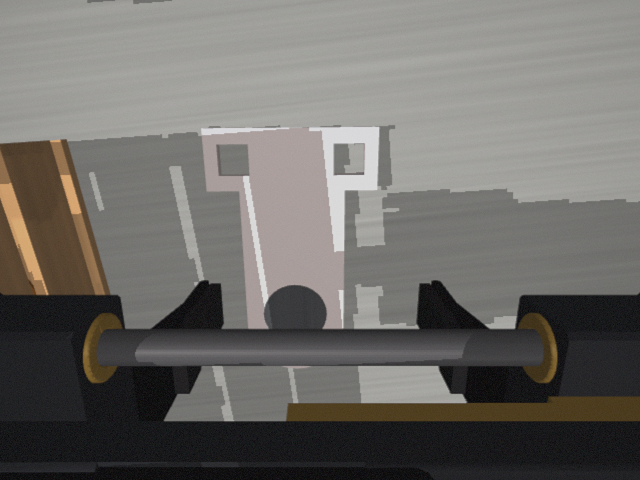

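View pics/s30z.png

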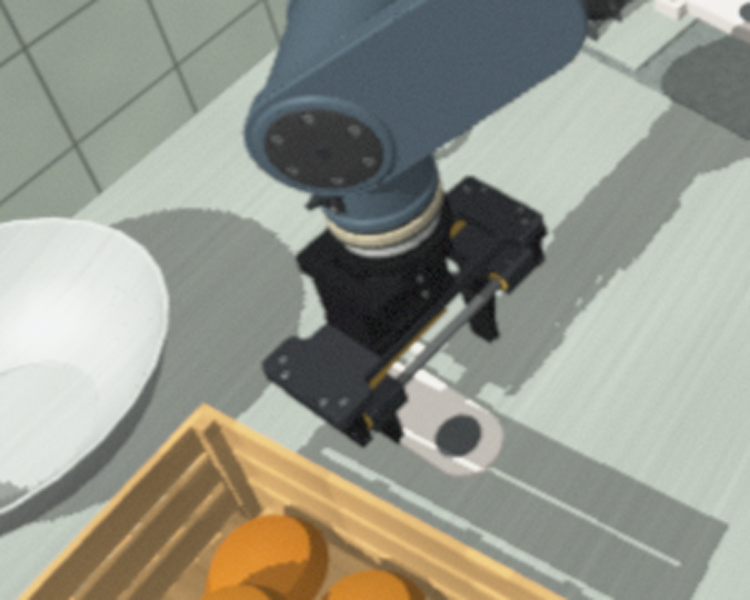

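Call:
drive_tool([
  [[0,0,-0.5,0,0,0],[0,0,-0.6,0,0,0],[0,0,-0.4,0,0,0],[0,0,-0.06,0,0,0],[0,0,0,0,0,0],[0,0,0,0,0,0]],
])

```text
time: 66.75
position: [0.539, 0.447, 0.1852]
tool_rot: [0.998, -0.055, 0.0, -0.0]
ft_force: [-0.1, 0.2, 0.5]
grip_width: 0.087
```

Call:
drive_tool([
  [[0,0,-0.06,0,0,0],[0,0,0,0,0,0],[0,0,0,0,0,0],[0,0,0,0,0,0],[0,0,0,0,0,0],[0,0,0,0,0,0]],
], grip=1, force=30)

```text
time: 67.5
position: [0.5389, 0.447, 0.1834]
tool_rot: [0.998, -0.055, 0.0, -0.0]
ft_force: [-0.1, -0.5, 1.2]
grip_width: 0.0512
```

Call:
drive_tool([
  [[0,0,0.3,0,0,0],[0,0,0.7,0,0,0],[0,-0.3,1,0,0,0],[0,-0.6,1,0,0,0],[0,0,0.1,0,0,0]],
])

```text
time: 68.12
position: [0.5397, 0.4242, 0.2641]
tool_rot: [0.998, -0.056, 0.002, -0.001]
ft_force: [0.5, -0.3, 0.3]
grip_width: 0.0511
```

Run:
```python
from h import *
im,K,C=snap("wrist","w31.png")
o=robot.get_obs();print(o["time"],np.round(o["position"],4),o["grip_width"],R.from_quat(o["tool_rot"]).as_euler('zyx',degrees=True),o["ft_force"])
```

```text
68.175 [0.5394 0.4244 0.263 ] 0.05121719996500312 [   6.35281334    0.18720855 -179.88270558] [ 0.80087326  0.51576741 -0.62742006]
```

View pics/w31.png

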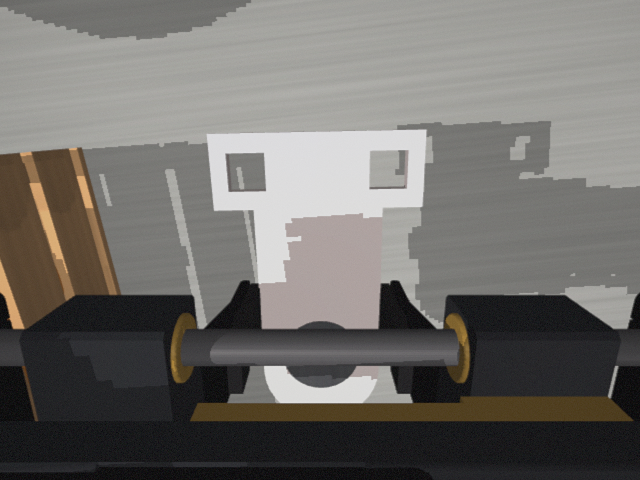

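Call:
drive_tool([
  [[-0.4,-1,0,0,0,-0.034],[-0.4,-1,0,0,0,-0.034],[-0.4,-1,0,0,0,-0.034],[-0.4,-1,0,0,0,-0.034],[-0.4,-1,0,0,0,-0.034],[0,-1,0,0,0,-0.034],[0,-1,0,0,0,-0.034],[0,-1,0,0,0,-0.034]],
])

```text
time: 69.18
position: [0.4887, 0.2241, 0.2601]
tool_rot: [0.998, -0.069, -0.0, 0.0]
ft_force: [-0.3, -0.1, -0.8]
grip_width: 0.0516
```

Call:
drive_tool([
  [[0,-1,0,0,0,-0.034],[0,-1,0,0,0,-0.034],[0,-1,0,0,0,-0.034],[0,-1,0,0,0,-0.034],[0,-1,0,0,0,-0.034],[0.42,-1,0,0,0,-0.034],[0.42,-1,0,0,0,-0.034],[0.42,-1,0,0,0,-0.034]],
])

```text
time: 70.18
position: [0.5207, 0.0239, 0.2601]
tool_rot: [0.997, -0.083, -0.0, -0.0]
ft_force: [0.2, -0.1, -0.3]
grip_width: 0.0514
```

Call:
drive_tool([
  [[0.42,-1,0,0,0,0],[0.42,-1,0,0,0,0],[0.09,-0.7,0,0,0,0],[0,0,0,0,0,0],[0,0,0,0,0,0]],
])

```text
time: 70.8
position: [0.5429, -0.0424, 0.2604]
tool_rot: [0.997, -0.083, -0.001, -0.0]
ft_force: [-0.7, -0.3, -1.9]
grip_width: 0.0518
```

Run:
```python
from h import *
im,K,C=snap("wrist","w32.png")
o=robot.get_obs();print(o["time"],np.round(o["position"],4),o["grip_width"],R.from_quat(o["tool_rot"]).as_euler('zyx',degrees=True),o["ft_force"])
cv2.imwrite("pics/w32z.png",cv2.resize(im[110:220,200:450],None,fx=3.2,fy=3.2,interpolation=cv2.INTER_CUBIC))
```

```text
70.85 [ 0.5429 -0.0422  0.2605] 0.051405719252563556 [ 9.52967273e+00 -8.14591866e-02 -1.79960754e+02] [ 0.04140488 -0.11364967 -0.69606788]
```

View pics/w32z.png

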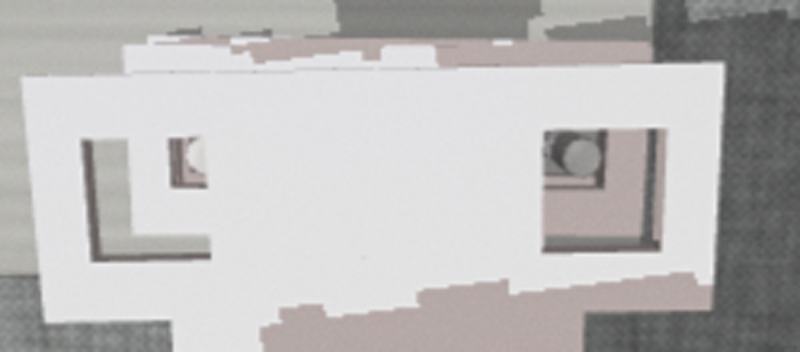

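Run:
```python
from h import *
im,K,C=load("w32.png")
uv=np.array([(147,199.5),(604,189.5)])/3.2+[200,110]
p=cast(uv,K,C,.0831);d=p[0]-p[1]
print(p.mean(0),np.linalg.norm(d),np.degrees(np.arctan2(d[1],d[0]))-90)
m=np.array([.6026,-.0524])-p.mean(0)[:2];print(m, m/.025)
uv=np.array([(198,155),(576,156)])/3.2+[200,110];print(cast(uv,K,C,.048))
```

```text
[ 0.60122329 -0.04989369  0.0831    ] 0.05659122674686682 -8.244914636608598
[ 0.00137671 -0.00250631] [ 0.05506826 -0.1002523 ]
[[ 0.60748975 -0.02374375  0.048     ]
 [ 0.59800341 -0.07959134  0.048     ]]
```

Call:
drive_tool([
  [[0.06,-0.04,0,0,0,-0.23],[0,0,-0.4,0,0,0],[0,0,-0.5,0,0,0],[0,0,-0.5,0,0,0],[0,0,-0.3,0,0,0],[0,0,-0.1,0,0,0],[0,0,0,0,0,0],[0,0,0,0,0,0]],
])

```text
time: 71.85
position: [0.5452, -0.0442, 0.2161]
tool_rot: [0.995, -0.095, 0.0, 0.0]
ft_force: [0.3, -0.4, 0.1]
grip_width: 0.0512
```

Run:
```python
from h import *
im,K,C=snap("wrist","w33.png")
o=robot.get_obs();print(o["time"],np.round(o["position"],4),o["grip_width"],R.from_quat(o["tool_rot"]).as_euler('zyx',degrees=True),o["ft_force"])
cv2.imwrite("pics/w33z.png",cv2.resize(im[110:220,200:450],None,fx=3.2,fy=3.2,interpolation=cv2.INTER_CUBIC))
```

```text
71.9 [ 0.5452 -0.0442  0.2161] 0.05148918278764685 [1.09566272e+01 4.79327619e-02 1.79986494e+02] [-0.13496221 -0.65047292 -0.77742622]
```

View pics/w33z.png

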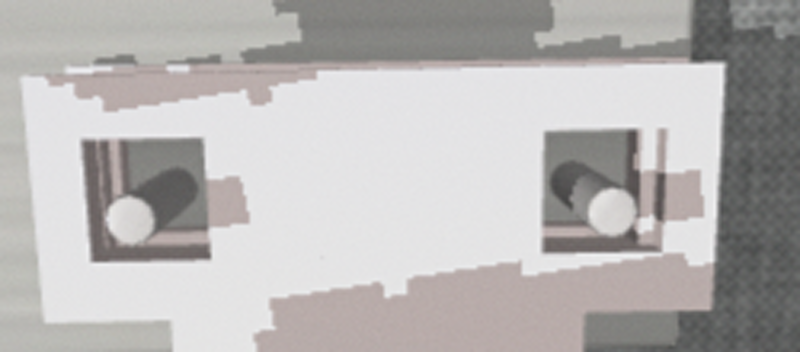

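Call:
drive_tool([
  [[0,0,0,0,0,0],[0,0,0,0,0,0],[0,0,0,0,0,0],[0,0,0.5,0,0,0],[0,0,1,0,0,0.1],[-0.2,0,0.8,0,0,0.1],[-0.3,0.2,1,0,0,0],[0,0,0,0,0,0]],
], grip=0.2)

```text
time: 72.9
position: [0.5327, -0.039, 0.3005]
tool_rot: [0.996, -0.085, 0.002, 0.0]
ft_force: [0.5, -0.6, 0.1]
grip_width: 0.0693
```

Run:
```python
from h import *
im,K,C=snap("wrist","w34.png")
o=robot.get_obs();print(o["time"],np.round(o["position"],4),o["grip_width"],R.from_quat(o["tool_rot"]).as_euler('zyx',degrees=True),o["ft_force"])
s=snap("side","s34.png")[0]
cv2.imwrite("pics/s34z.png",cv2.resize(s[150:330,200:440],None,fx=3.2,fy=3.2,interpolation=cv2.INTER_CUBIC))
```

```text
72.95 [ 0.5327 -0.0391  0.2994] 0.06986357741803716 [9.73708194e+00 1.53727243e-01 1.79952621e+02] [ 0.29803493 -0.40428583 -0.51167911]
```

View pics/w34.png

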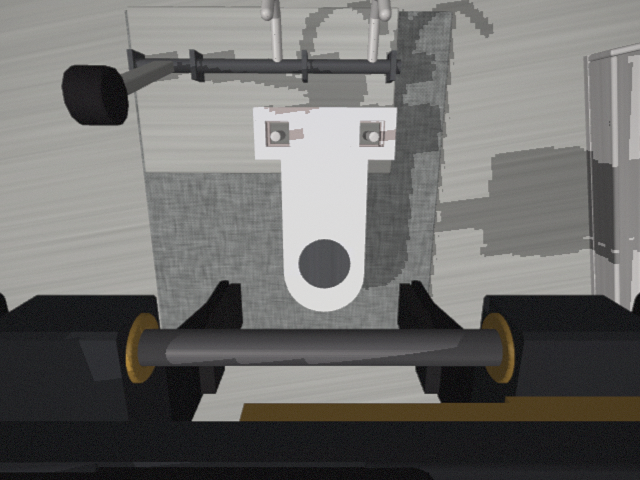

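View pics/s34z.png

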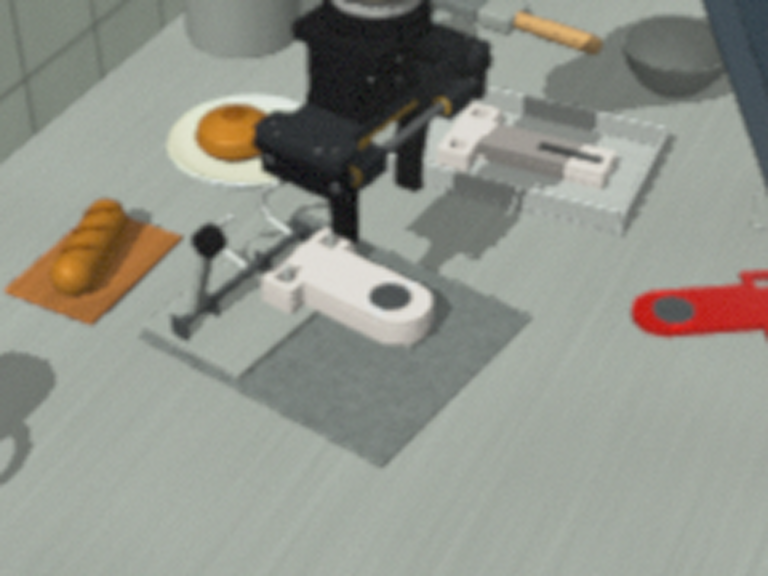

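Call:
drive_tool([
  [[0.2,0,0.9,0,0,0],[0.8,0.6,0,0,0,0],[0.8,0.6,0,0,0,0],[0.8,0.6,0,0,0,0],[0.8,0.6,0,0,0,0],[0.84,0.64,0,0,0,0],[0,0,0,0,0,0],[0,0,0,0,0,0]],
], grip=0.4)

```text
time: 74.0
position: [0.6379, 0.0366, 0.3195]
tool_rot: [0.996, -0.085, -0.002, 0.0]
ft_force: [0.6, -0.0, -0.6]
grip_width: 0.0523
```

Run:
```python
from h import *
im,K,C=snap("wrist","w35.png")
o=robot.get_obs();print(o["time"],np.round(o["position"],4),o["grip_width"],R.from_quat(o["tool_rot"]).as_euler('zyx',degrees=True),o["ft_force"])
```

```text
74.05 [0.6377 0.0364 0.3198] 0.052357745775620766 [ 9.77560628e+00 -1.54217293e-01 -1.79998917e+02] [-0.23982612 -0.28270997 -1.02588385]
```

View pics/w35.png

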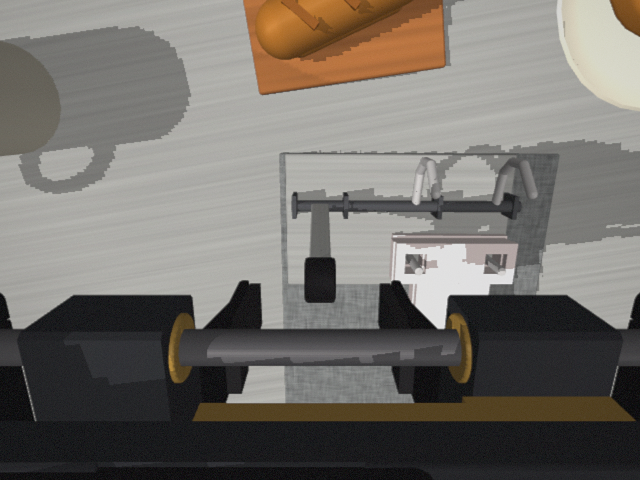

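Call:
drive_tool([
  [[0,0,-0.7,0,0,0],[0,0,-0.7,0,0,0],[0,0,-0.42,0,0,0],[0,0,0,0,0,0]],
])

```text
time: 74.55
position: [0.638, 0.0368, 0.2736]
tool_rot: [0.996, -0.085, -0.002, -0.0]
ft_force: [1.0, -0.1, 0.5]
grip_width: 0.0522
```

Call:
drive_tool([
  [[0,0,0,0,0,0],[0,0,0,0,0,0],[0,0,0,0,0,0],[0,0,0,0,0,0],[0,0,0,0,0,0],[0,0,0,0,0,0]],
], grip=1, force=30)

```text
time: 75.3
position: [0.6386, 0.0365, 0.2755]
tool_rot: [0.996, -0.085, 0.0, 0.0]
ft_force: [-0.1, -2.3, 2.0]
grip_width: 0.0157
```

Call:
drive_tool([
  [[-0.41,0.07,-0.14,0,0,0],[-0.39,0.07,-0.2,0,0,0],[-0.36,0.06,-0.25,0,0,0],[-0.32,0.06,-0.29,0,0,0],[-0.28,0.05,-0.33,0,0,0],[-0.24,0.04,-0.37,0,0,0],[-0.19,0.03,-0.4,0,0,0],[-0.14,0.02,-0.42,0,0,0]],
])

```text
time: 76.3
position: [0.5796, 0.0468, 0.2149]
tool_rot: [0.996, -0.085, -0.0, 0.0]
ft_force: [-2.0, -2.9, 0.2]
grip_width: 0.0156
```

Call:
drive_tool([
  [[-0.08,0.01,-0.43,0,0,0],[-0.03,0,-0.44,0,0,0],[0,0,-0.04,0,0,0],[0,0,0,0,0,0]],
])

```text
time: 76.8
position: [0.5771, 0.0473, 0.192]
tool_rot: [0.996, -0.085, -0.001, -0.0]
ft_force: [-3.8, -2.0, 4.3]
grip_width: 0.0157
```

Lever is down. I'll release it, retreat upwards and check.

Call:
drive_tool([
  [[0,0,0,0,0,0],[0,0,0,0,0,0],[0,0,0,0,0,0],[0,0,0.5,0,0,0],[0,0,1,0,0,0],[0,0,1,0,0,0],[-0.5,-0.5,1,0,0,0],[-0.8,-1,1,0,0,0]],
], grip=0.4)

```text
time: 77.8
position: [0.5452, 0.0098, 0.3068]
tool_rot: [0.996, -0.084, 0.001, 0.0]
ft_force: [0.0, -0.6, -0.4]
grip_width: 0.0524
```

Call:
drive_tool([
  [[-0.5,-1,0.5,0,0,0],[-0.2,-1,0.5,0,0,0],[0,0,0,0,0,0],[0,0,0,0,0,0]],
])

```text
time: 78.3
position: [0.5275, -0.04, 0.3303]
tool_rot: [0.996, -0.085, 0.0, -0.0]
ft_force: [-0.3, 0.1, -0.6]
grip_width: 0.0522
```

Run:
```python
from h import *
im,K,C=snap("wrist","w36.png")
o=robot.get_obs();print(o["time"],np.round(o["position"],4),o["grip_width"],R.from_quat(o["tool_rot"]).as_euler('zyx',degrees=True),o["ft_force"])
s=snap("side","s36.png")[0]
cv2.imwrite("pics/s36z.png",cv2.resize(s[140:320,200:440],None,fx=3.2,fy=3.2,interpolation=cv2.INTER_CUBIC))
```

```text
78.35 [ 0.5275 -0.0397  0.3299] 0.05219726585295707 [ 9.72813650e+00 -1.75798381e-02 -1.79971314e+02] [-0.28969764 -0.41105933 -0.65943976]
```

View pics/w36.png

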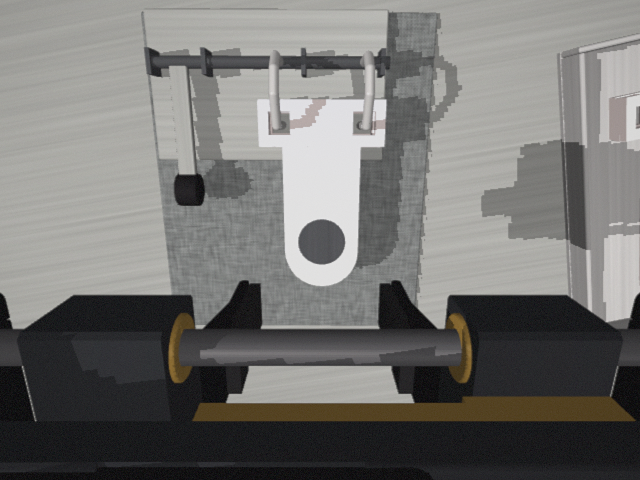

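View pics/s36z.png

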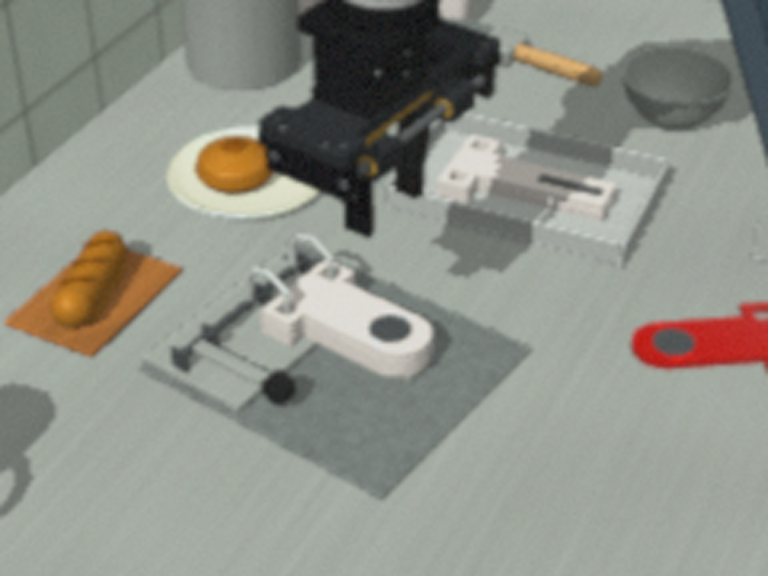

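Run:
```python
from h import *
im,K,C=load("w36.png")
print(cast((189,190),K,C,.024),"expected .5749 .0485")
p=cast([(258,100),(386,99)],K,C,.036);d=p[0]-p[1];print(p.mean(0),np.linalg.norm(d),np.degrees(np.arctan2(d[1],d[0]))-90,"head",p.mean(0)[:2]-.015*np.array([.986,-.167]))
w1,K1,C1=load("w4.png")
print("proj knob centre at 0 rad",proj([.575,.049,.024],K,C),"at .1 rad",proj([.5754,.0489,.0325],K,C))
cv2.imwrite("pics/w36z.png",cv2.resize(im[40:220,140:400],None,fx=3,fy=3,interpolation=cv2.INTER_CUBIC))
```

```text
[[0.57421209 0.04995576 0.024     ]] expected .5749 .0485
[ 0.61858077 -0.05569121  0.036     ] 0.0838970180005773 -9.295097345215723 head [ 0.60379077 -0.05318621]
proj knob centre at 0 rad [[189.99376838 188.71714708]] at .1 rad [[186.19718535 190.01503219]]
```

View pics/w36z.png

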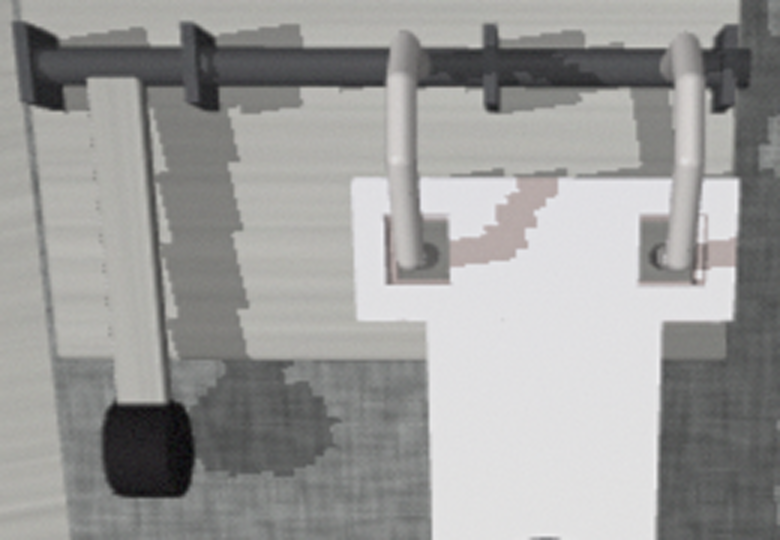

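Run:
```python
from h import *
im=snap("side","s37.png")[0]
print(robot.hand_in())
```

```text
the job is handed in; nothing more can be done
None
```

View pics/s37.png

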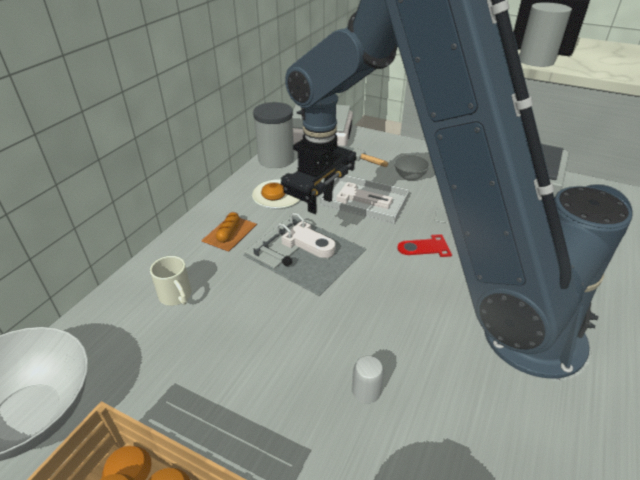

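I set the file up for the bun, which was on the plate, and handed the job in at about 78 s of the 210 s; hand-in gave no verdict. I lifted the lever, moved all three square-ended cards to the tray (including the one from the file), threaded all four round-ended cards on the posts, and pressed the lever down.

**Last checks:**
- **File:** the top card's hole midpoint measured about 1.5 mm from the posts' midpoint, and its yaw agreed with the file to about 0.5°. The three cards below I checked by eye only.
- **Lever:** the arches sit over the post tops. The knob measured about 1.5 mm from its original lever-down position, within measurement error; I did not press it a second time.
- **Tray:** the three square-ended cards look stacked flat, by eye.
- **Bystanders:** in the final side view the bun, roll, kitchen things and the red look-alike look unmoved, no white card is left on the counter, and the gripper is clear of everything.

No check failed, and I saw neither a knocked card nor a grip slip.

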